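Pack the specimen carrier for the courier

TASK

Get the aluminium specimen carrier ready for the courier: draw its bolt, open the lid right up, and pack every specimen jar and every flat block case from the bench inside, the jars standing upright and nothing above the rim. Then shut the lid right down and push the bolt fully home again. Leave the wash bottle, the tube rack and the green and white carton alone.

Things in the scene. Friction and masses are not known exactly. Their poses are not given: they have to be found in the camera images.
- carrier: Aluminium specimen carrier, an open-topped sheet metal box, immovable: outside 180 (own x) by 280 mm (own y), walls 5 mm, rim 78 mm above the bench; inside 170 by 270 mm, flat inner floor 11 mm above the bench, so 67 mm deep. Origin: on the bench under its centre; x points from its front (bolt side) to the hinges, y to the left seen from the front, z up.
- carrier_in (a point): Centre of the carrier's inner floor, 11 mm above the bench.
- lid (a joint): Angle of the carrier's lid, rad: 0 shut, grows as the front edge is lifted, stops at 1.95 (leaning well beyond upright). Locked while the bolt is in its keeper. The hinge is stiff (0.5 N m of friction): the lid stays at whatever angle it is left and must be brought right down by hand. Stood upright, its keeper juts 26 mm towards the robot at the top.
- lid_hinge (a point): Middle of the lid's hinge line, on the far rim at carrier x = +90 mm, z = 78 mm; the hinge line runs along the carrier's y.
- lid_handle (a point): Middle of the lid's D handle: a round black bar, 10 mm diameter, 68 mm long, parallel to the hinge line, 206 mm from it along the lid and 30 mm above the lid's underside, just in front of its front edge; 108 mm above the bench when shut. Clear all along, held by a stay at each end. Below it the keeper, a 20 mm wide steel loop that the bolt passes through, hangs from the lid's edge.
- bolt (a joint): How far the bolt is drawn, m: 0 fully home through the lid's keeper, 0.042 fully drawn; clear of the keeper at about 0.034. It stays where it is left (friction 2 N). It enters the keeper only when the lid is right down, and a lid brought down on a pushed-in bolt will not shut.
- bolt_knob (a point): Grip point on the bolt's knob, an upright round steel post 16 mm in diameter on the 10 mm bar along the carrier's front: on its axis, 12 mm below its top, 97 mm above the bench, 110 mm in front of the carrier's centre and, bolt home, at carrier y = -78 mm. Drawing the bolt moves it along carrier -y (to the right), away from the keeper. Two staples over the bar end 73 mm above the bench.
- jar_1: Specimen jar, pale plastic with a white screw cap, standing on the bench: body 42 mm diameter and 40 mm high, cap 46 mm diameter on top of it, 56 mm high in all, about 50 to 100 g. Origin: centre of its underside, z up through the cap. May be absent.
- jar_2: Specimen jar, pale plastic with a white screw cap, standing on the bench: body 42 mm diameter and 40 mm high, cap 46 mm diameter on top of it, 56 mm high in all, about 50 to 100 g. Origin: centre of its underside, z up through the cap. May be absent.
- jar_3: Specimen jar, pale plastic with a white screw cap, standing on the bench: body 42 mm diameter and 40 mm high, cap 46 mm diameter on top of it, 56 mm high in all, about 50 to 100 g. Origin: centre of its underside, z up through the cap. May be absent.
- block_case_1: Flat grey plastic case of tissue blocks, lying on the bench: 66 mm long (its own x), 40 mm wide (own y), 24 mm high, about 40 to 85 g. Origin: centre of its underside. May be absent.
- block_case_2: Flat grey plastic case of tissue blocks, lying on the bench: 66 mm long (its own x), 40 mm wide (own y), 24 mm high, about 40 to 85 g. Origin: centre of its underside. May be absent.
- block_case_3: Flat grey plastic case of tissue blocks, lying on the bench: 66 mm long (its own x), 40 mm wide (own y), 24 mm high, about 40 to 85 g. Origin: centre of its underside. May be absent.
- wash_bottle: Bystander: white wash bottle, 60 mm diameter, about 180 mm tall with a bent spout. Origin: centre of its underside.
- tube_rack: Bystander: blue rack of test tubes, 75 by 200 mm (own x, y), 82 mm tall with the tubes. Origin: centre of its underside.
- syringe_carton: Bystander: green and white carton, 110 by 75 mm (own x, y), 60 mm tall. Origin: centre of its underside.
Mind the look-alikes: they are no part of the job. What is shaped like the jar_3 but orange is not meant. What is shaped like the block_case_3 but yellow is not meant.

How it is judged:
On the way, in this order (a step that is already met when the one before it is completed fails the run):
1. the bolt is drawn clear of the lid's keeper (value of joint bolt above 0.034 m), for 0.2 s.
2. the lid stands open (value of joint lid above 1.4 rad), for 0.2 s.
3. every jar and block case is inside the carrier, jars upright (x of jar_1 in the frame of carrier between -0.085 and 0.085 m and y of jar_1 in the frame of carrier between -0.135 and 0.135 m and z of jar_1 in the frame of carrier between 0 and 0.055 m and angle between each of jar_1, jar_2, jar_3's own z axis and vertical below 0.25 rad and x of jar_2 in the frame of carrier between -0.085 and 0.085 m and y of jar_2 in the frame of carrier between -0.135 and 0.135 m and z of jar_2 in the frame of carrier between 0 and 0.055 m and x of jar_3 in the frame of carrier between -0.085 and 0.085 m and y of jar_3 in the frame of carrier between -0.135 and 0.135 m and z of jar_3 in the frame of carrier between 0 and 0.055 m and x of block_case_1 in the frame of carrier between -0.085 and 0.085 m and y of block_case_1 in the frame of carrier between -0.135 and 0.135 m and z of block_case_1 in the frame of carrier between 0 and 0.055 m and x of block_case_2 in the frame of carrier between -0.085 and 0.085 m and y of block_case_2 in the frame of carrier between -0.135 and 0.135 m and z of block_case_2 in the frame of carrier between 0 and 0.055 m and x of block_case_3 in the frame of carrier between -0.085 and 0.085 m and y of block_case_3 in the frame of carrier between -0.135 and 0.135 m and z of block_case_3 in the frame of carrier between 0 and 0.055 m), for 0.2 s.
4. the lid is shut (value of joint lid below 0.02 rad), for 0.2 s.
5. the bolt is home through the keeper (value of joint bolt below 0.006 m), for 0.2 s.
At the end, for the whole second after the job is handed in: Every jar and block case that was on the bench is inside the carrier between its walls, at rest, its underside less than 55 mm above the bench, jars within 0.25 rad of upright; the lid is shut to within 0.02 rad and the bolt is home to within 6 mm (all of step 3 and linear speed of each of jar_1, jar_2, jar_3, block_case_1, block_case_2, block_case_3 below 0.02 m/s and value of joint lid below 0.02 rad and value of joint bolt below 0.006 m); the robot touches nothing.
It fails at once if the wash bottle is shoved more than 40 mm or knocked over (distance of wash_bottle from where it was at the start of the episode above 0.04 m or angle between wash_bottle's own z axis and vertical above 0.4 rad).
It fails at once if the tube rack is shoved more than 40 mm or knocked over (distance of tube_rack from where it was at the start of the episode above 0.04 m or angle between tube_rack's own z axis and vertical above 0.4 rad).
It fails at once if the carton is shoved more than 40 mm or knocked over (distance of syringe_carton from where it was at the start of the episode above 0.04 m or angle between syringe_carton's own z axis and vertical above 0.4 rad).
Of jar_1, jar_2, jar_3, block_case_1, block_case_2, block_case_3 only 3 to 5 are there at a start; the rules pass over those that are not, and their reading is None.
At some moment in a run one of block_case_1, block_case_2, block_case_3 may be knocked a few centimetres aside while the robot is not near it.
It also fails if it takes over 210 s, if anything falls off the work surface, if the arm or the gripper's body presses on something with over 40 N, if the wrist force passes 120 N, or if a joint passes its speed limit or range.

ROBOT

A 6-joint arm with a two-finger parallel gripper is mounted at the origin on the work surface. World frame = base frame: x ahead of the robot, y to its left, z up, the work surface at z = 0. Lengths are in m, angles in rad, forces in N, time in s.
With the tool pointing down it reaches from about 0.275 to 0.825 m from the base axis. Payload 4.9 kg.
Tool frame: the origin (TCP) lies at the very end of the fingers, on their centre line; the grasp point (between the pads) lies 19 mm behind it (robot.grasp_offset is the distance from the TCP to the grasp point, in m); z points along the fingers, y is the direction in which the jaws open and shut (so a half turn about z gives the same grasp; the last joint's range is limited). The gripper opens to 85 mm and grips with 20 to 120 N. Pads are 22 mm wide; open, the fingers measure 114 mm over their backs; the gripper's body (76 mm by 85 mm) begins 54 mm behind the grasp point. The pads swing forward as they close: fully open they stand 13 mm farther back than shut.
Start: joints at [1.16, 0.326, -0.193, 1.052, 0, 1.437], TCP at [0.15, 0.529, 0.231] pointing down, gripper open.
Joint ranges: [-2.65, 2.65], [-0.97, 1.79], [-1.3, 1.35], [-1.93, 2.1], [-1.47, 1.37], [-3.14, 3.14]. Speed limits (rad/s): [2.57, 2.57, 3.14, 3.14, 3.14, 3.14].

INTERFACE

Orientations are given as a unit quaternion [w, x, y, z].
In Python, from workcell import robot gives the robot as it stands.
- The arm moves only by the tool arm_command, never from a script. Its argument "moves" is a list of rows, each a list of 3 entries, a list of its own where there are three numbers: the shift along the world's x, y, z in cm, then the turn, a rotation vector about the world's x, y, z in degrees, then the opening, from 0 (shut) to 1 (fully open). In form: [[[tx, ty, tz], [rx, ry, rz], gripper], ...]. A call has 1 to 10 rows; each row is the pose to reach, as a shift and turn from the pose measured when the call began; what a row does not reach only later rows make up. A row lasts 1/8 s, in which the tool goes at most 62.5 mm and 10.7 degrees, less where a joint would pass 70% of its speed; a pose out of reach is approached as far as the arm can. A call with a gripper value outside its range is refused whole. The fingers move at their own pace and stop on an object; "squeeze" is the grip in N (left out, the last holds). Time passes only in rows, so rows that repeat a pose let the fingers close. It gives the time, the measured TCP pose, the force and the opening at its end, in the units of the state.
- robot.get_obs(): the state, without advancing time (a new reading comes with each control period).
- robot.snapshot(name): name is "side" or "top" or "wrist"; returns the picture (384x512x3 uint8, red, green, blue); there is no depth.
- robot.calibration(name): a dict with "fx", "fy", "cx", "cy" (pixels), "dist_coeffs" ([k1, k2, p1, p2, k3] as OpenCV has them; the pictures are not rectified), "view" (4x4, takes a point from world to camera coordinates). Camera axes: x right, y up, looking along -z (the intrinsics and any distortion apply to the point x, -y, -z); pixel columns grow to the right and rows downward; lengths in m; the calibration is good to about 2 mm. A picture is of the moment at which its call begins: read the wrist's pose just before it. calibration takes no time and is no camera call; for the wrist camera it gives the pose at the moment of the call.
- robot.hand_in(): hands the job in, once; it reports no verdict.
The state is a dict: "t": time; "joint_pos": joint angles; "joint_velocities": joint speeds; "joint_efforts": joint torques, N m; "eef_pos": TCP position; "eef_rot": TCP orientation; "wrist_force": force on the tool from outside, world axes, zero at the start; "torque": the same for the moment, N m; "finger_gap": finger opening in m.
Only numpy, scipy, OpenCV 4.12 (cv2) and the standard library are available. Lean on these libraries where they do the work, as an engineer would, in place of code of your own. Each camera call takes 0.05 s, during which the arm holds its last target.

## Working session

There is one attempt and no reset: what is moved stays moved. The work goes in short steps, Python scripts to look and compute and a tool call to move; the robot and the scene stay as the last step left them, time stands still between calls to the robot, and variables do not carry over. Pictures are saved under pics/ and viewed, and the job is handed in when it is done.

Besides the shell and the picture viewer there is one more tool, called after "Request:" as name(argument=value, ...) on one line, values as JSON. arm_command: Moves the arm, as the interface text tells. Its arguments: {"type":"object","properties":{"moves":{"type":"array","items":{"type":"array"}},"squeeze":{"type":"number"}},"required":["moves"]}

```bash
ls; mkdir -p pics; python3 - <<'E'
from workcell import robot
import cv2
print(robot.get_obs())
for n in ("top","side"):
    im=robot.snapshot(n); cv2.imwrite(f"pics/{n}0.png",im[:,:,::-1]); print(n,robot.calibration(n))
E
```

```text
pics
{'t': 0.0, 'joint_pos': array([ 1.15981053e+00,  3.26904945e-01, -1.93570203e-01,  1.05202013e+00,
        2.87102291e-05,  1.43661275e+00]), 'joint_velocities': array([ 1.56906419e-03,  2.45688721e-04, -1.76727564e-03, -9.35637187e-05,
       -1.13894750e-03, -1.73316070e-04]), 'joint_efforts': array([ 1.53937526e-04, -4.43401337e+01,  2.62440240e+01,  1.55339664e-02,
       -7.52955748e-05,  9.39032105e-06]), 'eef_pos': array([0.15004317, 0.52853672, 0.23052824]), 'eef_rot': array([-2.42521968e-04,  1.37959651e-01,  9.90437486e-01, -8.14245725e-04]), 'wrist_force': array([ 0.49959166,  0.12804125, -0.0852495 ]), 'torque': array([-0.04641202, -0.00612173, -0.01214616]), 'finger_gap': 0.08554886125210734}
top {'fx': 385.7534146508926, 'fy': 385.7534146508926, 'cx': 256.22581470573186, 'cy': 187.43301233655012, 'dist_coeffs': array([0.02647775, 0.        , 0.        , 0.        , 0.        ]), 'view': array([[-0.01395832, -0.99989193, -0.00461378,  0.0787072 ],
       [ 0.99604693, -0.01430917,  0.08766852, -0.57619768],
       [-0.08772507, -0.00337184,  0.99613902, -1.25471193],
       [ 0.        ,  0.        ,  0.        ,  1.        ]])}
side {'fx': 371.57584849816203, 'fy': 371.57584849816203, 'cx': 258.4105231359986, 'cy': 195.104008016315, 'dist_coeffs': array([-0.07040994,  0.        ,  0.        ,  0.        ,  0.        ]), 'view': array([[ 0.92369353, -0.38302258, -0.00916357, -0.48317776],
       [ 0.30255133,  0.71453858,  0.63079102, -0.26661721],
       [-0.23505948, -0.58543003,  0.77589865, -1.07883414],
       [ 0.        ,  0.        ,  0.        ,  1.        ]])}
```

View pics/top0.png

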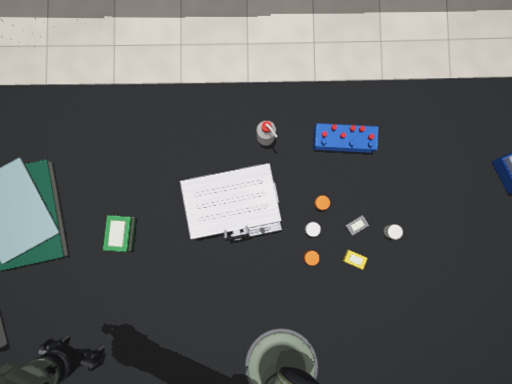

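View pics/side0.png

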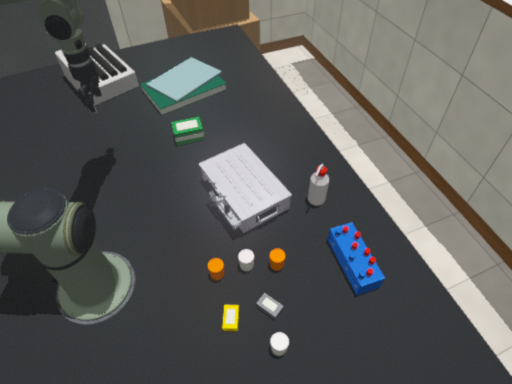

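```bash
cat > h.py <<'E'
import numpy as np, cv2
from workcell import robot
def K(c): return np.array([[c['fx'],0,c['cx']],[0,c['fy'],c['cy']],[0,0,1]])
def ray(c,px):
    u=cv2.undistortPoints(np.array([[px]],float),K(c),c['dist_coeffs'])[0,0]
    V=np.array(c['view']);R=V[:3,:3];t=V[:3,3]
    return -R.T@t, R.T@np.array([u[0],-u[1],-1.])
def plane(c,px,z):
    o,d=ray(c,px); return o+d*(z-o[2])/d[2]
def proj(c,P):
    V=np.array(c['view']);q=(V[:3,:3]@np.array(P,float).reshape(-1,3).T).T+V[:3,3]
    q=q*[1,-1,-1]
    return cv2.projectPoints(q.reshape(-1,1,3),np.zeros(3),np.zeros(3),K(c),c['dist_coeffs'])[0][:,0]
def tri(c1,p1,c2,p2):
    o1,d1=ray(c1,p1);o2,d2=ray(c2,p2)
    d1/=np.linalg.norm(d1);d2/=np.linalg.norm(d2)
    s=np.linalg.lstsq(np.c_[d1,-d2],o2-o1,rcond=None)[0]
    a=o1+s[0]*d1;b=o2+s[1]*d2
    return (a+b)/2,np.linalg.norm(a-b)
def crop(im,x0,y0,x1,y1,k,name):
    cv2.imwrite(name,cv2.resize(im[y0:y1,x0:x1,::-1],None,fx=k,fy=k,interpolation=cv2.INTER_CUBIC))
E
python3 - <<'E'
import cv2,numpy as np
a=cv2.imread('pics/top0.png');b=cv2.imread('pics/side0.png')
cv2.imwrite('pics/ct.png',cv2.resize(a[155:275,170:300],None,fx=6,fy=5,interpolation=2)[:, :])
cv2.imwrite('pics/cs.png',cv2.resize(b[140:235,190:300],None,fx=6,fy=6,interpolation=2))
cv2.imwrite('pics/cj.png',cv2.resize(a[185:275,290:420],None,fx=6,fy=6,interpolation=2))
g=lambda i:np.clip(((i/255.)**.4)*255,0,255).astype(np.uint8)
cv2.imwrite('pics/tg.png',g(a));cv2.imwrite('pics/sg.png',g(b))
E
```

```text
(no output)
```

View pics/ct.png

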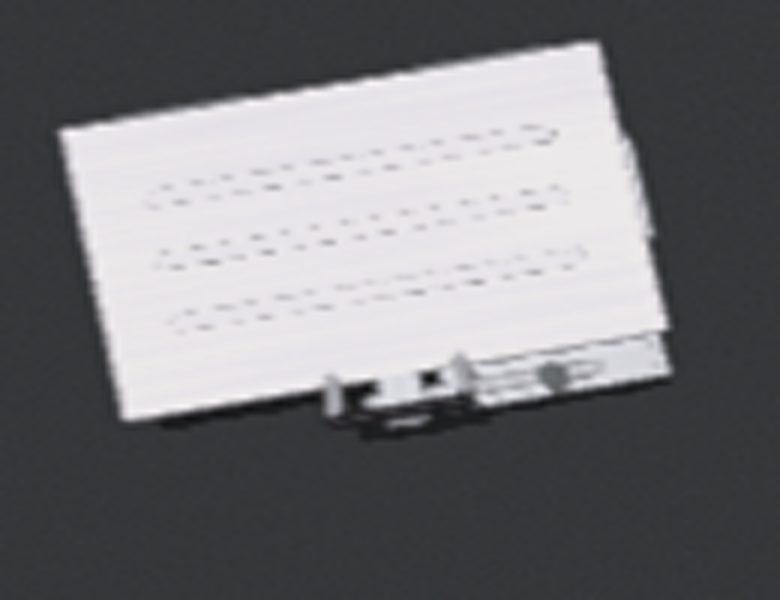

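View pics/cs.png

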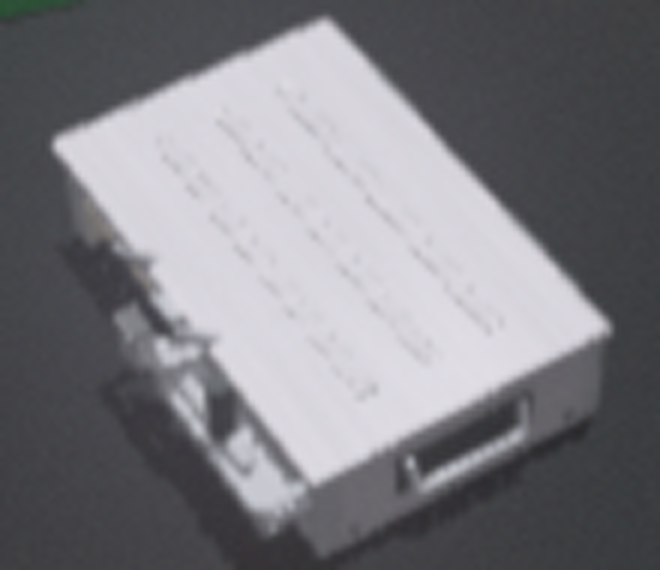

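View pics/cj.png

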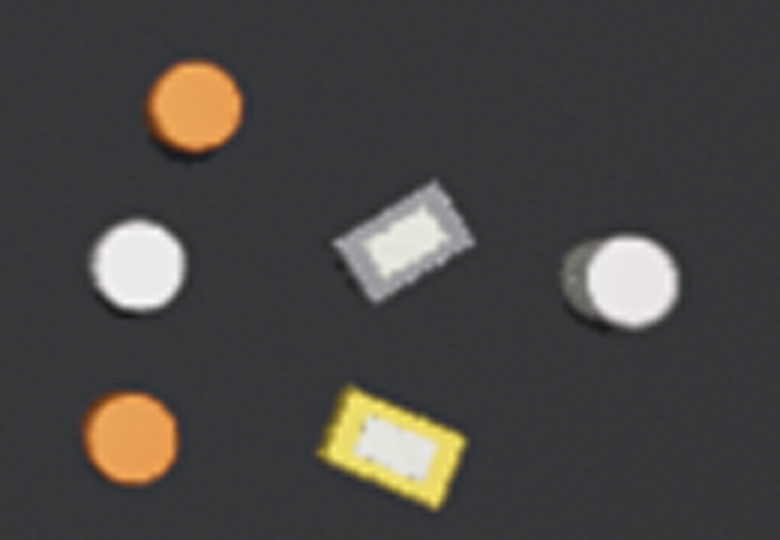

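View pics/tg.png

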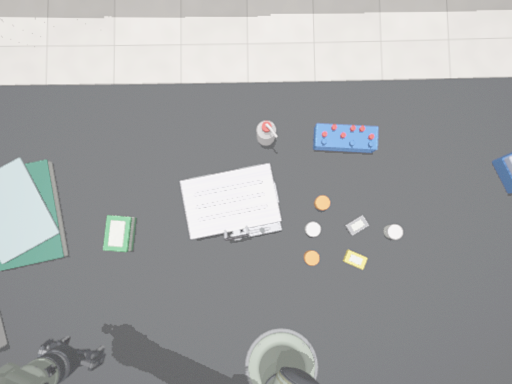

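View pics/sg.png

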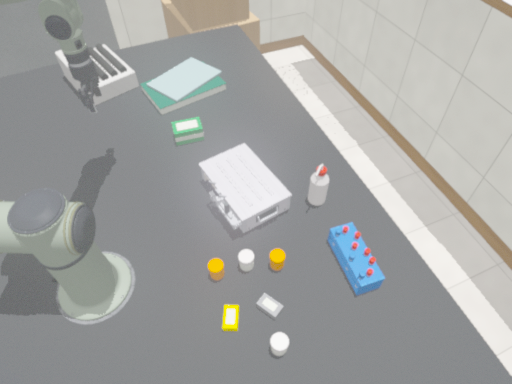

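```bash
python3 - <<'E'
from h import *
c=robot.calibration('top');s=robot.calibration('side')
pt=[(180,181),(270,163.4),(281.3,220.6),(190.3,239)]
P=[plane(c,p,.081) for p in pt]
for p in P: print('top',p.round(4))
L=[np.linalg.norm(P[i]-P[(i+1)%4]) for i in range(4)];print(L)
ps=[(190+52/6,140+145/6),(190+328/6,140+17/6),(190+610/6,140+328/6),(190+305/6,140+488/6)] # front-left, back-left,back-right,front-right
for p in ps: print('side',plane(s,p,.081).round(4))
print('tri', [tri(c,a,s,b) for a,b in zip(pt,[ps[1],ps[2],ps[3],ps[0]])])
print('knob',plane(c,(262.2,230),.109), 'handle',plane(c,(225.8,234),.113),plane(c,(246.7,229),.113))
im=cv2.imread('pics/top0.png')
hsv=cv2.cvtColor(im,cv2.COLOR_BGR2HSV)
m=((hsv[...,2]>105)&(hsv[...,1]<60)).astype(np.uint8)
n,l,st,ce=cv2.connectedComponentsWithStats(m[185:275,290:420])
for i in range(1,n):
  if st[i,4]>20: print(st[i],ce[i]+[290,185])
E
```

```text
top [0.5964 0.3123 0.081 ]
top [0.6487 0.0253 0.081 ]
top [ 0.4664 -0.0071  0.081 ]
top [0.413  0.2793 0.081 ]
[np.float64(0.2917291911648807), np.float64(0.18516144684772634), np.float64(0.29139478284089215), np.float64(0.18629877119256788)]
side [0.4154 0.2746 0.081 ]
side [0.5995 0.3119 0.081 ]
side [0.6505 0.0281 0.081 ]
side [ 0.464  -0.0057  0.081 ]
tri [(array([0.59782377, 0.31179794, 0.08145806]), np.float64(0.003126304311644733)), (array([0.64845344, 0.02534375, 0.08505653]), np.float64(0.0007474560618827482)), (array([ 0.46513341, -0.00670738,  0.08193819]), np.float64(0.002654336141100222)), (array([0.41448941, 0.27972604, 0.07629487]), np.float64(0.003445620114418125))]
knob [0.43844968 0.0537474  0.109     ] handle [0.42795013 0.1652696  0.113     ] [0.44223862 0.10118515 0.113     ]
[ 56  30  23  20 240] [356.8875     224.80416667]
[ 15  37  16  15 190] [312.67894737 228.78421053]
[ 94  39  19  16 221] [393.7918552  231.24434389]
[59 70 14 10 85] [355.50588235 259.35294118]
```

```bash
python3 - <<'E'
from h import *
c=robot.calibration('top');s=robot.calibration('side')
im=cv2.imread('pics/top0.png');sd=cv2.imread('pics/side0.png')
print('jarA',plane(c,(312.7,228.8),.055),'jarB',plane(c,(290+632/6,185+281/6),.056))
print('or',plane(c,(322.5,202.7),.056),plane(c,(312,258),.056))
hsv=cv2.cvtColor(im,cv2.COLOR_BGR2HSV)
m=((hsv[...,2]>95)&(hsv[...,1]<60)).astype(np.uint8)
m[:, :340]=0;m[:,375:]=0;m[:210]=0;m[245:]=0
k=max(cv2.findContours(m,0,1)[0],key=cv2.contourArea)
r=cv2.minAreaRect(k);print(r)
b=cv2.boxPoints(r);B=[plane(c,q,.024) for q in b];print(np.mean(B,0),[B[i+1]-B[i] for i in range(3)])
print([np.degrees(np.arctan2(*(B[i+1]-B[i])[1::-1])) for i in range(3)],[np.linalg.norm(B[i+1]-B[i]) for i in range(3)])
print('yellow',plane(c,(356,260),.024))
# side check
for p in [(246,256),(279,340),(270,304)]: print(plane(s,p,.056 if p[0]!=270 else .024))
print('rack',plane(c,(347,138),.06),'bottle',plane(c,(266,132),.1),'carton',plane(c,(117,234),.06))
E
```

```text
jarA [ 0.43890414 -0.10877872  0.055     ] jarB [ 0.42603886 -0.37124204  0.056     ]
or [ 0.52211055 -0.14244665  0.056     ] [ 0.34667238 -0.10384024  0.056     ]
((356.88232421875, 224.97059631347656), (12.51939582824707, 20.40833282470703), 59.03623962402344)
[ 0.44895112 -0.25823217  0.024     ] [array([ 0.03364492, -0.05856274,  0.        ]), array([-0.03539802, -0.01964621,  0.        ]), array([-0.03348926,  0.05842863,  0.        ])]
[np.float64(-60.12217477550752), np.float64(-150.96934335733758), np.float64(119.81983444964355)] [np.float64(0.06753943147032808), np.float64(0.04048448756628441), np.float64(0.06734564230848732)]
yellow [ 0.33555105 -0.25097862  0.024     ]
[ 0.43938167 -0.1093207   0.056     ]
[ 0.42776253 -0.36607403  0.056     ]
[ 0.45086852 -0.25793395  0.024     ]
rack [ 0.73152461 -0.227356    0.06      ] bottle [0.74622351 0.03692158 0.1       ] carton [0.43156667 0.51634344 0.06      ]
```

Request:
arm_command(moves=[[[28, -47.9, 2], [0, 0, 26], 0.4], [[28, -47.9, 2], [0, 0, 26], 0.4], [[28, -47.9, 2], [0, 0, 26], 0.4], [[28, -47.9, 2], [0, 0, 26], 0.4], [[28, -47.9, 2], [0, 0, 26], 0.4], [[28, -47.9, 2], [0, 0, 26], 0.4], [[28, -47.9, 2], [0, 0, 26], 0.4], [[28, -47.9, 2], [0, 0, 26], 0.4], [[28, -47.9, 2], [0, 0, 26], 0.4], [[28, -47.9, 2], [0, 0, 26], 0.4]], squeeze=40)

```text
t: 1.35
eef_pos: [0.4319, 0.0461, 0.2504]
eef_rot: [0.0, -0.085, 0.996, -0.001]
wrist_force: [-0.8, 1.2, -0.0]
finger_gap: 0.0345
```

```bash
python3 - <<'E'
from h import *
o=robot.get_obs();print(o['t'],o['eef_pos'],o['eef_rot'],o['joint_pos'],o['finger_gap'])
c=robot.calibration('wrist');im=robot.snapshot('wrist');cv2.imwrite('pics/w1.png',im[:,:,::-1])
import pickle;pickle.dump(c,open('w1.pkl','wb'));V=c['view'];print(-V[:3,:3].T@V[:3,3],c['fx'])
t=robot.snapshot('top');cv2.imwrite('pics/top1.png',t[:,:,::-1])
E
```

```text
1.35 [0.43193476 0.04606604 0.25042757] [ 2.76565159e-04 -8.47560616e-02  9.96401041e-01 -1.13975419e-03] [-0.06246646  0.09651545 -0.43695938  1.03643974 -0.00217362 -0.23218327] 0.03454058052558891
[0.35027785 0.03219891 0.39220736] 322.78981038962195
```

View pics/w1.png

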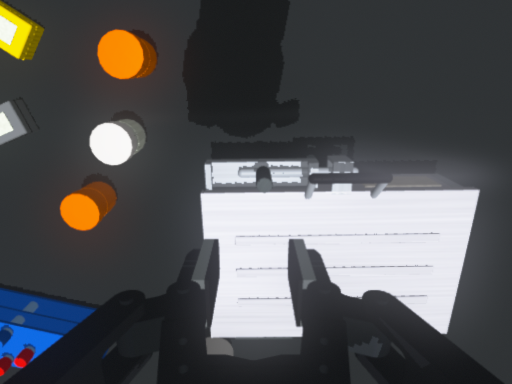

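View pics/top1.png

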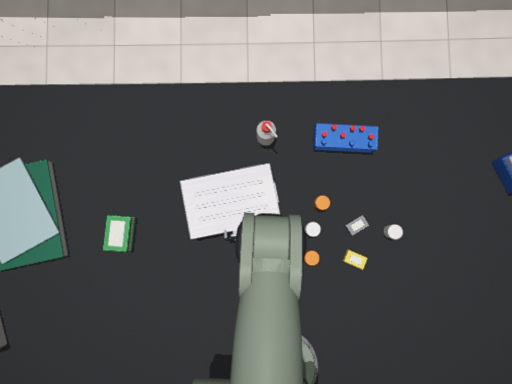

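```bash
python3 - <<'E'
import cv2
a=cv2.imread('pics/w1.png');cv2.imwrite('pics/w1c.png',cv2.resize(a[125:225,190:320],None,fx=6,fy=6,interpolation=2))
cv2.imwrite('pics/w1d.png',cv2.resize(a[125:225,280:410],None,fx=6,fy=6,interpolation=2))
E
```

```text
(no output)
```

View pics/w1c.png

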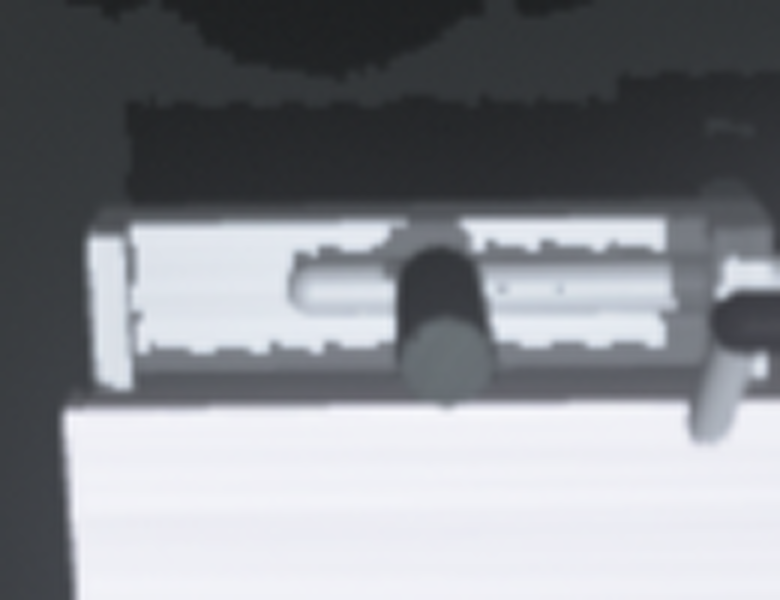

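View pics/w1d.png

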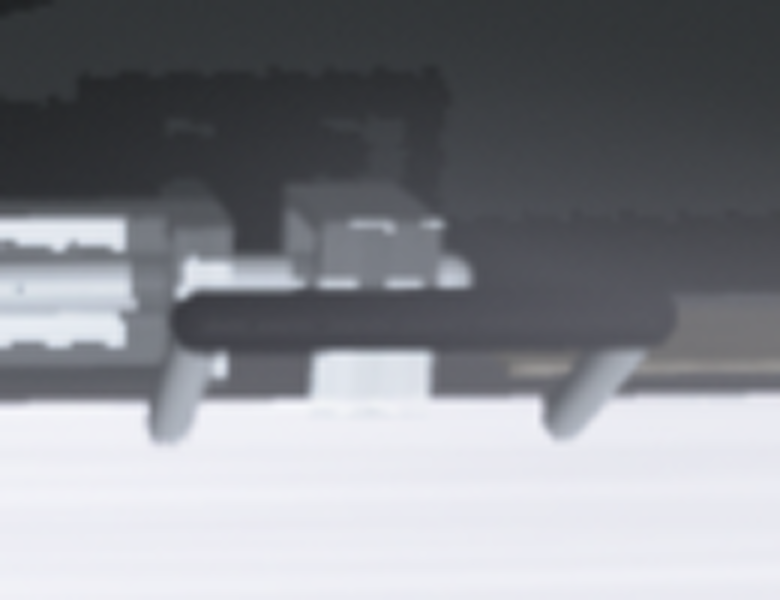

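```bash
python3 - <<'E'
from h import *
import pickle
c=pickle.load(open('w1.pkl','rb'))
k=plane(c,(264.5,185),.109);a=plane(c,(308.7,178.3),.108);b=plane(c,(392.8,177.5),.108)
print(k,a,b,(a+b)/2,np.linalg.norm(a-b))
d=b-a;yaw=np.arctan2(-d[0],d[1]);print(np.degrees(yaw))
e=plane(c,(190+65/6,125+405/6),.081);print('lid FR',e)
for y in (yaw,np.radians(10.2)):
  ex=np.array([np.cos(y),np.sin(y)]);ey=np.array([-ex[1],ex[0]])
  print('c from knob',k[:2]+.11*ex+.078*ey,'from handle',((a+b)/2)[:2]+.116*ex)
E
```

```text
[0.4390844  0.05702816 0.109     ] [0.42616939 0.09602528 0.108     ] [0.41223229 0.17261659 0.108     ] [0.41920084 0.13432094 0.108     ] 0.07784902976641753
10.313104014315313
lid FR [ 0.4667692  -0.00324597  0.081     ]
c from knob [0.53334313 0.153461  ] from handle [0.53332676 0.1550881 ]
c from knob [0.5335333  0.15327474] from handle [0.53336753 0.15486277]
```

Request:
arm_command(moves=[[[0.5, 0.9, -6], [0, 0, 0.4], 0.4], [[0.5, 0.9, -10], [0, 0, 0.4], 0.4], [[0.5, 0.9, -13], [0, 0, 0.4], 0.4], [[0.5, 0.9, -15], [0, 0, 0.4], 0.4], [[0.5, 0.9, -17], [0, 0, 0.4], 0.4], [[0.5, 0.9, -17], [0, 0, 0.4], 0.4]])

```text
t: 2.2
eef_pos: [0.4324, 0.0597, 0.079]
eef_rot: [-0.003, -0.092, 0.996, -0.0]
wrist_force: [-2.0, -0.2, 0.3]
finger_gap: 0.0343
```

```bash
python3 - <<'E'
from h import *
o=robot.get_obs();print(o['eef_pos'],o['eef_rot'],o['wrist_force'])
im=robot.snapshot('wrist');cv2.imwrite('pics/w2.png',im[:,:,::-1])
E
```

```text
[0.43236826 0.05965834 0.07903388] [-2.64842824e-03 -9.22679272e-02  9.95730685e-01 -1.35675904e-04] [-2.01011431 -0.17939108  0.28117852]
```

View pics/w2.png

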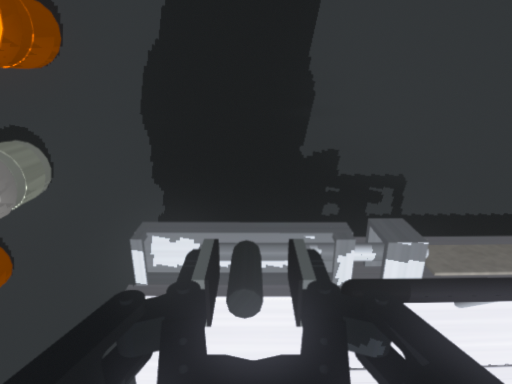

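Request:
arm_command(moves=[[[0.4, -0.3, 0], [0, 0, 0], 0.4], [[0.4, -0.3, 0], [0, 0, 0], 0.4], [[0.4, -0.3, 0], [0, 0, 0], 0.15], [[0.4, -0.3, 0], [0, 0, 0], 0.1], [[0.4, -0.3, 0], [0, 0, 0], 0.1], [[0.4, -0.3, 0], [0, 0, 0], 0.1]])

```text
t: 3.0
eef_pos: [0.4378, 0.0564, 0.0804]
eef_rot: [-0.001, -0.092, 0.996, -0.0]
wrist_force: [-0.7, 0.2, 5.2]
finger_gap: 0.0145
```

Request:
arm_command(moves=[[[0.18, -1.0, 0], [0, 0, 0], 0.05], [[0.36, -2.0, 0], [0, 0, 0], 0.05], [[0.54, -3.0, 0], [0, 0, 0], 0.05], [[0.72, -3.9, 0], [0, 0, 0], 0.05], [[0.74, -4.1, 0], [0, 0, 0], 0.05], [[0.74, -4.1, 0], [0, 0, 0], 0.05], [[0.74, -4.1, 0], [0, 0, 0], 0.05]])

```text
t: 3.88
eef_pos: [0.4451, 0.0168, 0.0804]
eef_rot: [-0.001, -0.092, 0.996, 0.002]
wrist_force: [-0.5, 8.2, 4.6]
finger_gap: 0.0147
```

```bash
python3 - <<'E'
from h import *
im=robot.snapshot('wrist');cv2.imwrite('pics/w3.png',im[:,:,::-1])
print(robot.get_obs()['finger_gap'])
E
```

```text
0.014697645958803704
```

View pics/w3.png

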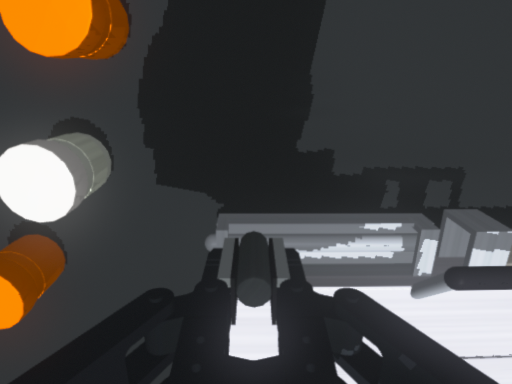

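Request:
arm_command(moves=[[[0, 0, 0], [0, 0, 0], 0.4], [[0, 0, 0], [0, 0, 0], 0.4], [[0, 0, 5], [0, 0, 0], 0.4], [[0, 0, 9], [0, 0, 0], 0.4], [[-1, 5, 9], [0, 0, -10], 0.35], [[-2.6, 10, 9], [0, 0, -20], 0.35], [[-2.6, 11.7, 9], [0, 0, -30], 0.35], [[-2.6, 11.7, 9], [0, 0, -40], 0.35], [[-2.6, 11.7, 9], [0, 0, -50], 0.35], [[-2.6, 11.7, 9], [0, 0, -60], 0.35]])

```text
t: 5.18
eef_pos: [0.4191, 0.1333, 0.1702]
eef_rot: [0.0, 0.421, 0.907, 0.002]
wrist_force: [-0.3, 0.5, 0.1]
finger_gap: 0.0298
```

Request:
arm_command(moves=[[[0, 0, 0], [0, 0, -10], 0.35], [[0, 0, 0], [0, 0, -20], 0.35], [[0, 0, 0], [0, 0, -28], 0.35], [[0, 0, 0], [0, 0, -28], 0.35], [[0, 0, 0], [0, 0, -28], 0.35]])

```text
t: 5.8
eef_pos: [0.4191, 0.133, 0.1701]
eef_rot: [0.001, 0.627, 0.779, 0.001]
wrist_force: [1.3, -0.4, 0.2]
finger_gap: 0.0298
```

```bash
python3 - <<'E'
from h import *
o=robot.get_obs();print(o['eef_pos'],o['eef_rot'],o['joint_pos'])
c=robot.calibration('wrist');im=robot.snapshot('wrist');cv2.imwrite('pics/w4.png',im[:,:,::-1])
print(proj(c,[[.4192,.1343,.108]]))
R=cv2.Rodrigues  # jaw dir
w,x,y,z=o['eef_rot'];print('jaw',np.degrees(np.arctan2(1-2*(x*x+z*z),2*(x*y-w*z))))
E
```

```text
[0.41905266 0.1330076  0.17009151] [7.00231110e-04 6.26951800e-01 7.79056476e-01 1.39870647e-03] [ 1.38519591e-01  1.78197529e-01 -5.61922745e-01  8.27678732e-01
  8.96042864e-04  1.49379160e+00]
[[254.36003228 205.94327448]]
jaw 12.348652690792171
```

View pics/w4.png

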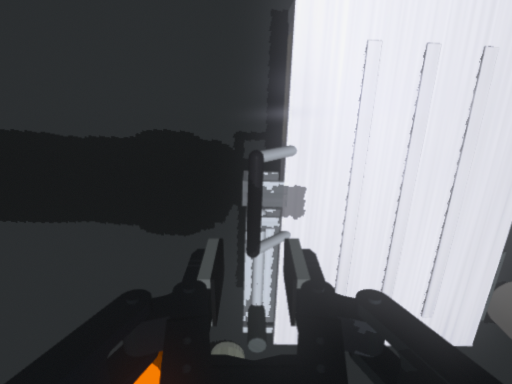

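Request:
arm_command(moves=[[[0, 0.1, -4], [0, 0, -2], 0.35], [[0, 0.1, -6.5], [0, 0, -2], 0.35], [[0, 0.1, -7.8], [0, 0, -2], 0.35], [[0, 0.1, -7.8], [0, 0, -2], 0.35], [[0, 0.1, -7.8], [0, 0, -2], 0.02], [[0, 0.1, -7.8], [0, 0, -2], 0.02], [[0, 0.1, -7.8], [0, 0, -2], 0.02], [[0, 0.1, -7.8], [0, 0, -2], 0.02]], squeeze=30)

```text
t: 6.85
eef_pos: [0.4197, 0.1342, 0.0929]
eef_rot: [0.001, 0.641, 0.768, 0.002]
wrist_force: [-0.9, -0.6, 6.6]
finger_gap: 0.009
```

Request:
arm_command(moves=[[[0.33, 0.06, 1.79], [0, 0, 0], 0.02], [[0.82, 0.15, 3.53], [0, 0, 0], 0.02], [[1.46, 0.26, 5.23], [0, 0, 0], 0.02], [[2.23, 0.4, 6.87], [0, 0, 0], 0.02], [[3.15, 0.57, 8.43], [0, 0, 0], 0.02], [[4.19, 0.75, 9.9], [0, 0, 0], 0.02], [[5.36, 0.96, 11.27], [0, 0, 0], 0.02], [[6.64, 1.19, 12.54], [0, 0, 0], 0.02], [[8.03, 1.44, 13.69], [0, 0, 0], 0.02], [[8.03, 1.44, 13.69], [0, 0, 0], 0.02]])

```text
t: 8.1
eef_pos: [0.4979, 0.1486, 0.2312]
eef_rot: [-0.0, 0.64, 0.768, 0.001]
wrist_force: [-10.9, -2.0, 15.2]
finger_gap: 0.0086
```

```bash
python3 - <<'E'
from h import *
o=robot.get_obs();print(o['eef_pos'],o['wrist_force'],o['torque'])
im=robot.snapshot('side');crop(im,170,90,340,260,4,'pics/s5.png')
E
```

```text
[0.49789385 0.14863862 0.23123739] [-10.85078495  -2.04076893  15.22477779] [-0.24624672  2.24812212  0.03377298]
```

View pics/s5.png

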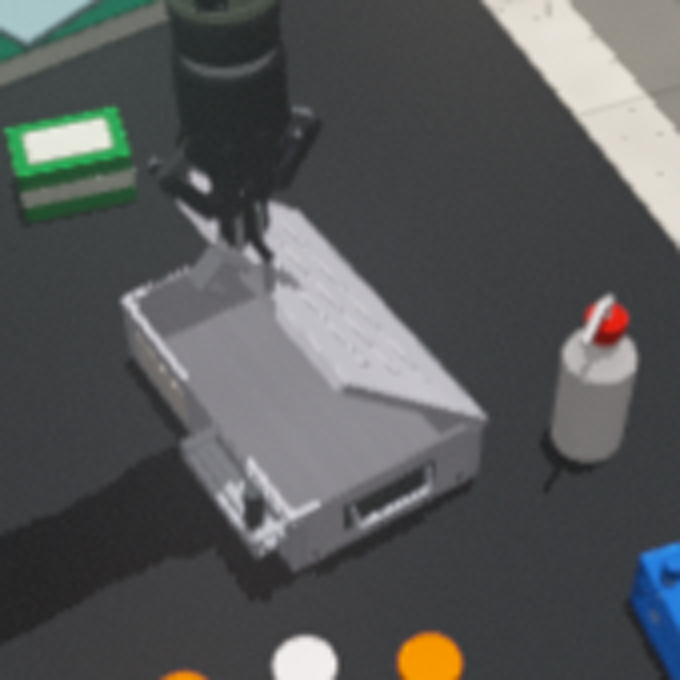

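Request:
arm_command(moves=[[[1.7, 0.27, 0.88], [0, 0, 0], 0.02], [[3.24, 0.55, 1.77], [0, 0, 0], 0.02], [[4.87, 0.84, 2.51], [0, 0, 0], 0.02], [[6.56, 1.15, 3.11], [0, 0, 0], 0.02], [[8.29, 1.46, 3.55], [0, 0, 0], 0.02], [[10.06, 1.78, 3.84], [0, 0, 0], 0.02], [[11.84, 2.1, 3.98], [0, 0, 0], 0.02], [[13.63, 2.42, 3.95], [0, 0, 0], 0.02], [[15.4, 2.74, 3.77], [0, 0, 0], 0.02], [[17.16, 3.05, 3.43], [0, 0, 0], 0.02]])

```text
t: 9.4
eef_pos: [0.6692, 0.1802, 0.2661]
eef_rot: [-0.001, 0.64, 0.768, 0.001]
wrist_force: [-1.7, 2.3, 8.0]
finger_gap: 0.0084
```

Request:
arm_command(moves=[[[0.2, 0, -0.05], [0, 0, 0], 0.02], [[0.2, 0, -0.05], [0, 0, 0], 0.02]])

```text
t: 9.65
eef_pos: [0.6716, 0.1807, 0.2655]
eef_rot: [-0.001, 0.64, 0.768, 0.002]
wrist_force: [2.9, 2.4, -1.5]
finger_gap: 0.0089
```

```bash
python3 - <<'E'
from h import *
o=robot.get_obs();print(o['eef_pos'],o['wrist_force'],o['torque'],o['finger_gap'])
im=robot.snapshot('side');crop(im,170,70,340,260,3,'pics/s6.png')
E
```

```text
[0.67156045 0.18065123 0.26548984] [ 2.89567768  2.42132512 -1.5284915 ] [ 0.4122535  -0.4139689   0.02686367] 0.008948876684513218
```

View pics/s6.png

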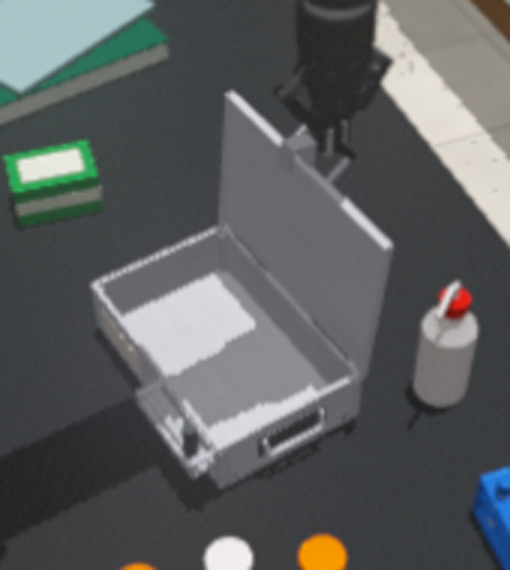

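Request:
arm_command(moves=[[[0, 0, 0], [0, 0, 0], 0.3], [[0, 0, 0], [0, 0, 0], 0.3], [[0, 0, 4], [0, 0, 0], 0.3], [[0, 0, 9], [0, 0, 0], 0.3], [[-3, -3, 10], [0, 0, 10], 1], [[-8, -8, 10], [0, 0, 20], 1], [[-12, -12, 10], [0, 0, 30], 1], [[-16, -17, 8], [0, 0, 40], 1], [[-20, -22, 3], [0, 0, 50], 1], [[-22, -26, -2], [0, 0, 60], 1]])

```text
t: 10.95
eef_pos: [0.4603, -0.063, 0.2662]
eef_rot: [-0.001, 0.167, 0.986, 0.001]
wrist_force: [0.9, -0.6, -0.8]
finger_gap: 0.0853
```

Request:
arm_command(moves=[[[-1.5, -3, -4], [0, 0, 10], 1], [[-1.5, -3, -4], [0, 0, 20], 1], [[-1.5, -3, -4], [0, 0, 22], 1], [[-1.5, -3, -4], [0, 0, 22], 1]])

```text
t: 11.45
eef_pos: [0.4458, -0.093, 0.2269]
eef_rot: [-0.0, -0.023, 1.0, 0.0]
wrist_force: [-0.0, -0.3, 0.6]
finger_gap: 0.0854
```

```bash
cat >> h.py <<'E'
def jaw(o):
    w,x,y,z=o['eef_rot'];return np.degrees(np.arctan2(1-2*(x*x+z*z),2*(x*y-w*z)))
E
python3 - <<'E'
from h import *
o=robot.get_obs();print(o['eef_pos'],jaw(o),o['wrist_force'])
c=robot.calibration('wrist');im=robot.snapshot('wrist');cv2.imwrite('pics/w7.png',im[:,:,::-1])
print(proj(c,[[.439,-.109,.056]]))
t=robot.snapshot('top');cv2.imwrite('pics/t7.png',t[:,:,::-1])
E
```

```text
[ 0.44580133 -0.09304304  0.22687853] 92.64685126738257 [-0.02181768 -0.33491677  0.63391599]
[[237.80435804 160.19983984]]
```

View pics/w7.png

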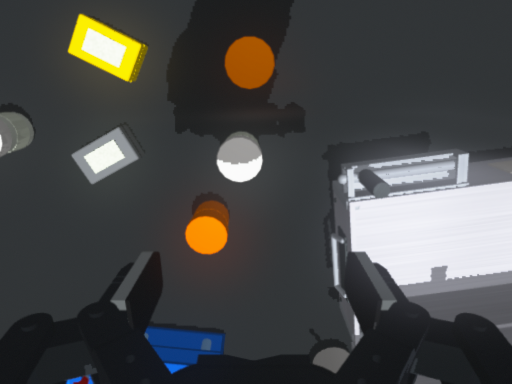

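View pics/t7.png

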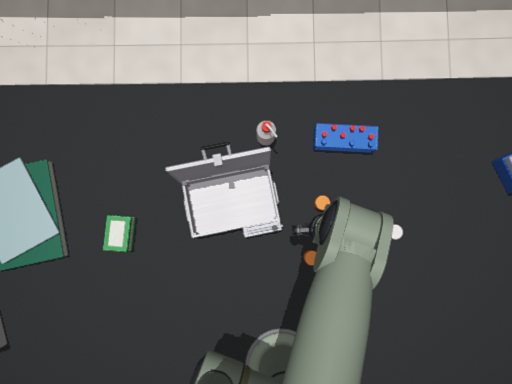

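Request:
arm_command(moves=[[[-0.8, -1.7, -6], [0, 0, 0], 1], [[-0.8, -1.7, -11], [0, 0, 0], 1], [[-0.8, -1.7, -15], [0, 0, 0], 1], [[-0.8, -1.7, -18], [0, 0, 0], 1], [[-0.8, -1.7, -19.9], [0, 0, 0], 1], [[-0.8, -1.7, -19.9], [0, 0, 0], 1], [[-0.8, -1.7, -19.9], [0, 0, 0], 0.3], [[-0.8, -1.7, -19.9], [0, 0, 0], 0.3], [[-0.8, -1.7, -19.9], [0, 0, 0], 0.3], [[-0.8, -1.7, -19.9], [0, 0, 0], 0.3]], squeeze=35)

```text
t: 12.8
eef_pos: [0.4388, -0.1101, 0.029]
eef_rot: [0.001, -0.024, 1.0, 0.0]
wrist_force: [-0.8, 0.6, 5.3]
finger_gap: 0.0445
```

Request:
arm_command(moves=[[[0, 0, 2], [0, 0, 0], 0.3], [[0, 0, 6], [0, 0, 0], 0.3], [[0, 0, 10], [0, 0, 0], 0.3], [[0, 0, 13], [0, 0, 0], 0.3], [[0, 0, 13], [0, 0, 0], 0.3]])

```text
t: 13.42
eef_pos: [0.4407, -0.1109, 0.1617]
eef_rot: [0.004, -0.023, 1.0, -0.001]
wrist_force: [-0.3, 0.5, -0.7]
finger_gap: 0.0449
```

Request:
arm_command(moves=[[[2, 4.5, 1], [0, 0, 3], 0.3], [[4, 9, 1], [0, 0, 7], 0.3], [[6.5, 14, 1], [0, 0, 7.5], 0.3], [[8.6, 18.6, 1], [0, 0, 7.5], 0.3], [[8.6, 18.6, 1], [0, 0, 7.5], 0.3], [[8.6, 18.6, 1], [0, 0, 7.5], 0.3]])

```text
t: 14.18
eef_pos: [0.5256, 0.075, 0.1705]
eef_rot: [0.003, -0.089, 0.996, -0.001]
wrist_force: [-0.6, -0.5, -1.0]
finger_gap: 0.0447
```

```bash
python3 - <<'E'
from h import *
o=robot.get_obs();print(o['eef_pos'],jaw(o),o['wrist_force'])
im=robot.snapshot('wrist');cv2.imwrite('pics/w8.png',im[:,:,::-1])
im=robot.snapshot('side');crop(im,170,90,340,260,4,'pics/s8.png')
E
```

```text
[0.52564007 0.07496303 0.17052488] 100.2205105807143 [-0.59555763 -0.48215409 -0.96852182]
```

View pics/w8.png

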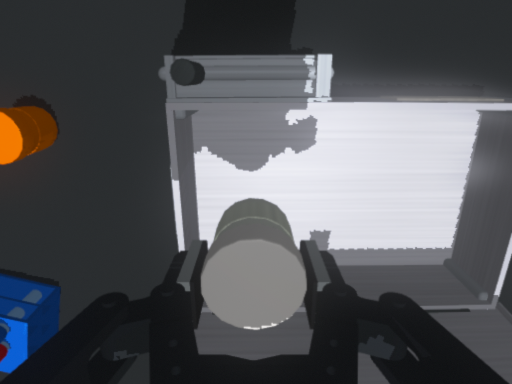

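View pics/s8.png

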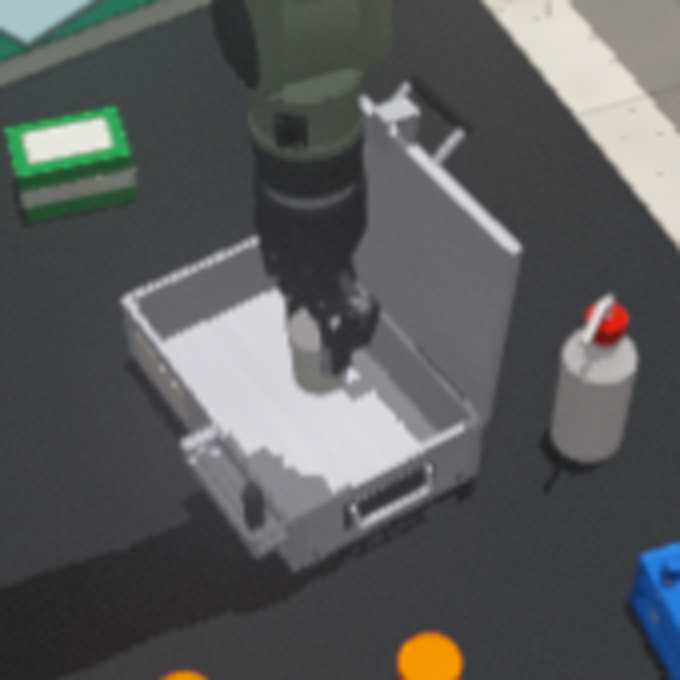

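Request:
arm_command(moves=[[[0, 0, -5], [0, 0, 0], 0.3], [[0, 0, -9], [0, 0, 0], 0.3], [[0, 0, -11.5], [0, 0, 0], 0.3], [[0, 0, -12.5], [0, 0, 0], 0.3], [[0, 0, -12.9], [0, 0, 0], 0.3], [[0, 0, -12.9], [0, 0, 0], 0.3]])

```text
t: 15.02
eef_pos: [0.5265, 0.0738, 0.0428]
eef_rot: [0.004, -0.088, 0.996, -0.001]
wrist_force: [-0.0, -0.2, -0.8]
finger_gap: 0.0449
```

Request:
arm_command(moves=[[[0, 0, 0], [0, 0, 0], 0.6], [[0, 0, 0], [0, 0, 0], 0.7], [[0, 0, 0], [0, 0, 0], 0.7], [[0, 0, 4], [0, 0, 0], 0.7], [[0, 0, 9], [0, 0, 0], 0.7], [[0, 0, 14], [0, 0, 0], 0.7], [[0, 0, 14], [0, 0, 0], 0.7]])

```text
t: 15.9
eef_pos: [0.5295, 0.0739, 0.1871]
eef_rot: [0.008, -0.088, 0.996, -0.001]
wrist_force: [-0.5, -0.9, -0.7]
finger_gap: 0.0602
```

```bash
python3 - <<'E'
from h import *
o=robot.get_obs();print(o['eef_pos'],jaw(o),o['wrist_force'])
im=robot.snapshot('wrist');cv2.imwrite('pics/w9.png',im[:,:,::-1])
c=robot.calibration('top');t=robot.snapshot('top');cv2.imwrite('pics/t9.png',t[:,:,::-1])
hsv=cv2.cvtColor(t,cv2.COLOR_RGB2HSV)
m=((hsv[...,2]>95)&(hsv[...,1]<60)).astype(np.uint8)
m[:, :335]=0;m[:,430:]=0;m[:200]=0;m[275:]=0
for k in cv2.findContours(m,0,1)[0]:
  if cv2.contourArea(k)>60:
    r=cv2.minAreaRect(k);B=[plane(c,q,.024) for q in cv2.boxPoints(r)]
    print(r,np.mean(B,0),np.degrees(np.arctan2(*(B[1]-B[0])[1::-1])),[np.linalg.norm(B[i+1]-B[i]) for i in (0,1)])
E
```

```text
[0.52953656 0.07394263 0.18712913] 100.09413578309724 [-0.52020619 -0.87137394 -0.67520461]
((355.51727294921875, 259.2931213378906), (12.21150016784668, 6.696629047393799), 23.198591232299805) [ 0.33785214 -0.24948793  0.024     ] -25.294568310006344 [np.float64(0.021775601726225374), np.float64(0.03915807703261767)]
((393.0, 231.5), (15.0, 18.0), 90.0) [ 0.42625736 -0.37494414  0.024     ] -90.69753720183513 [np.float64(0.0585303246065784), np.float64(0.048757133402273875)]
((356.88232421875, 224.97059631347656), (12.51939582824707, 20.40833282470703), 59.03623962402344) [ 0.44895112 -0.25823217  0.024     ] -60.12217477550752 [np.float64(0.06753943147032808), np.float64(0.04048448756628441)]
```

View pics/w9.png

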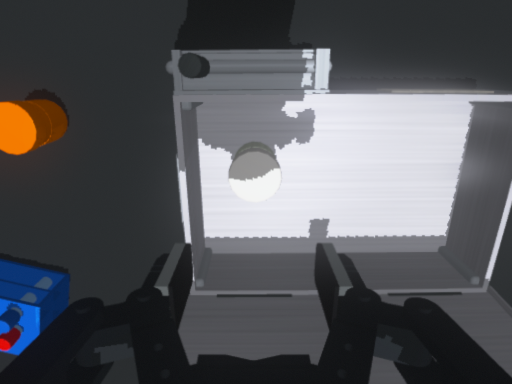

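View pics/t9.png

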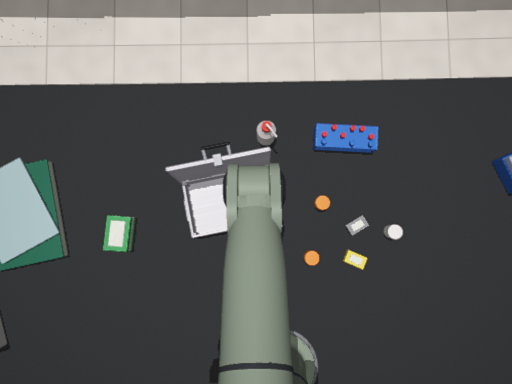

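Request:
arm_command(moves=[[[-2, -5, 0], [0, 0, -10], 0.85], [[-3, -10, 0], [0, 0, -20], 0.85], [[-4, -15, 0], [0, 0, -30], 0.85], [[-5, -20, 0], [0, 0, -40], 0.85], [[-6, -25, 0], [0, 0, -50], 0.85], [[-7, -29, -2], [0, 0, -60], 0.85], [[-8, -33.2, -3], [0, 0, -70], 0.85], [[-8, -33.2, -3], [0, 0, -70], 0.85], [[-8, -33.2, -3], [0, 0, -70], 0.85]])

```text
t: 17.12
eef_pos: [0.4457, -0.2572, 0.1517]
eef_rot: [0.001, 0.499, 0.867, -0.003]
wrist_force: [-0.8, 1.2, 0.1]
finger_gap: 0.0728
```

```bash
python3 - <<'E'
from h import *
o=robot.get_obs();print(o['eef_pos'],jaw(o),o['wrist_force'])
c=robot.calibration('wrist');im=robot.snapshot('wrist');cv2.imwrite('pics/w10.png',im[:,:,::-1])
hsv=cv2.cvtColor(im,cv2.COLOR_RGB2HSV)
m=((hsv[...,2]>70)&(hsv[...,1]<60)).astype(np.uint8)
for k in cv2.findContours(m,0,1)[0]:
  if cv2.contourArea(k)>300:
    r=cv2.minAreaRect(k);B=[plane(c,q,.024) for q in cv2.boxPoints(r)]
    print(np.round(r[0]),np.mean(B,0),np.degrees(np.arctan2(*(B[1]-B[0])[1::-1])),[np.linalg.norm(B[i+1]-B[i]) for i in (0,1)])
E
```

```text
[ 0.44568074 -0.25716407  0.15168382] 30.132650254442698 [-0.78873657  1.17709862  0.10928984]
[404. 373.] [ 0.70561889 -0.36951848  0.024     ] 28.840926881320485 [np.float64(0.0394016220225456), np.float64(0.031007988330708936)]
[102. 373.] [ 0.41189293 -0.54105627  0.024     ] 31.701874061437973 [np.float64(0.03860064612042709), np.float64(0.030779800086788437)]
[146. 105.] [ 0.33799806 -0.24745554  0.024     ] 65.60174958299298 [np.float64(0.03934504552768958), np.float64(0.02138513671227067)]
[256. 184.] [ 0.46679577 -0.29271578  0.024     ] 30.04056908481949 [np.float64(0.3867585253720507), np.float64(0.378406738677364)]
```

View pics/w10.png

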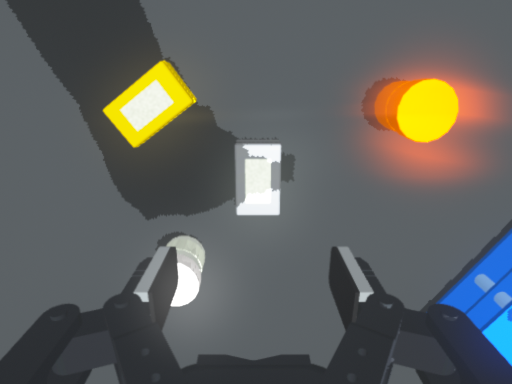

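```bash
python3 - <<'E'
from h import *
c=robot.calibration('wrist')
P=[plane(c,p,.024) for p in [(235.5,144),(281,144),(281,215),(235.5,215)]];print(P,np.mean(P,0))
E
```

```text
[array([ 0.41697229, -0.23852308,  0.024     ]), array([ 0.45013799, -0.2192555 ,  0.024     ]), array([ 0.48435629, -0.27464351,  0.024     ]), array([ 0.44863096, -0.29542136,  0.024     ])] [ 0.45002438 -0.25696086  0.024     ]
```

Request:
arm_command(moves=[[[0.4, 0, -5], [0, 0, 0], 0.85], [[0.4, 0, -9], [0, 0, 0], 0.85], [[0.4, 0, -12], [0, 0, 0], 0.85], [[0.4, 0, -14], [0, 0, 0], 0.85], [[0.4, 0, -14.8], [0, 0, 0], 0.85], [[0.4, 0, -14.8], [0, 0, 0], 0.85], [[0.4, 0, -14.8], [0, 0, 0], 0.3], [[0.4, 0, -14.8], [0, 0, 0], 0.3], [[0.4, 0, -14.8], [0, 0, 0], 0.3], [[0.4, 0, -14.8], [0, 0, 0], 0.3]])

```text
t: 18.42
eef_pos: [0.4509, -0.2574, 0.0052]
eef_rot: [0.003, 0.499, 0.867, -0.003]
wrist_force: [0.1, 0.5, 6.7]
finger_gap: 0.0394
```

Request:
arm_command(moves=[[[0, 0, 2], [0, 0, 0], 0.3], [[0, 0, 6], [0, 0, 0], 0.3], [[0, 0, 11], [0, 0, 0], 0.3], [[0, 0, 16], [0, 0, 0], 0.3], [[0, 0, 16], [0, 0, 0], 0.3]])

```text
t: 19.05
eef_pos: [0.4532, -0.2593, 0.1695]
eef_rot: [0.007, 0.499, 0.867, -0.004]
wrist_force: [-0.3, 0.1, -0.6]
finger_gap: 0.0391
```

```bash
python3 - <<'E'
from h import *
o=robot.get_obs();print(o['eef_pos'],jaw(o),o['wrist_force'],o['finger_gap'])
im=robot.snapshot('wrist');cv2.imwrite('pics/w11.png',im[:,:,::-1])
E
```

```text
[ 0.45324465 -0.25930741  0.16945434] 30.177967261380683 [-0.27923823  0.08369046 -0.56436872] 0.03907750416529109
```

View pics/w11.png

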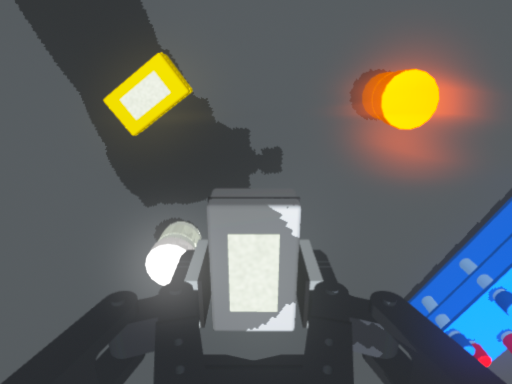

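Request:
arm_command(moves=[[[1, 5, 0], [0, 0, -5], 0.3], [[2, 11, 0], [0, 0, -10], 0.3], [[3, 17, 0], [0, 0, -15], 0.3], [[4, 23, 0], [0, 0, -20], 0.3], [[5, 29, 0], [0, 0, -20], 0.3], [[5.5, 35, 0], [0, 0, -20], 0.3], [[6, 40.9, 0], [0, 0, -20], 0.3], [[6, 40.9, 0], [0, 0, -20], 0.3], [[6, 40.9, 0], [0, 0, -20], 0.3], [[6, 40.9, 0], [0, 0, -20], 0.3]])

```text
t: 20.35
eef_pos: [0.5115, 0.1492, 0.1664]
eef_rot: [0.004, 0.642, 0.766, -0.005]
wrist_force: [0.5, -0.4, -1.2]
finger_gap: 0.0393
```

```bash
python3 - <<'E'
from h import *
o=robot.get_obs();print(o['eef_pos'],jaw(o),o['wrist_force'],o['finger_gap'])
im=robot.snapshot('wrist');cv2.imwrite('pics/w12.png',im[:,:,::-1])
E
```

```text
[0.51145017 0.14921471 0.16639273] 10.052757988145162 [ 0.54510048 -0.41299674 -1.23556819] 0.03929558667876129
```

View pics/w12.png

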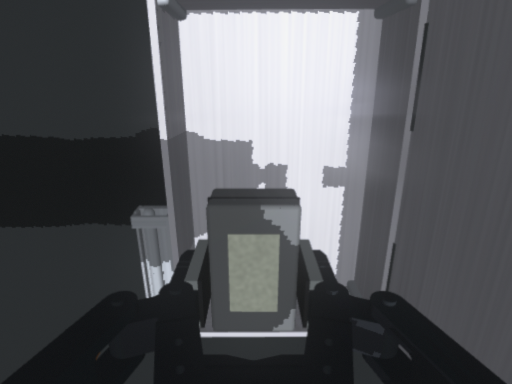

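Request:
arm_command(moves=[[[0, 0, -5], [0, 0, 0], 0.3], [[0, 0, -9], [0, 0, 0], 0.3], [[0, 0, -12], [0, 0, 0], 0.3], [[0, 0, -14], [0, 0, 0], 0.3], [[0, 0, -14.9], [0, 0, 0], 0.3], [[0, 0, -14.9], [0, 0, 0], 0.3], [[0, 0, -14.9], [0, 0, 0], 0.3]])

```text
t: 21.28
eef_pos: [0.5124, 0.1489, 0.0184]
eef_rot: [0.004, 0.643, 0.766, -0.004]
wrist_force: [0.1, 0.1, -0.1]
finger_gap: 0.0393
```

Request:
arm_command(moves=[[[0, 0, 0], [0, 0, 0], 0.6], [[0, 0, 0], [0, 0, 0], 0.7], [[0, 0, 0], [0, 0, 0], 0.7], [[0, 0, 5], [0, 0, 0], 0.7], [[0, 0, 10], [0, 0, 0], 0.7], [[0, 0, 16], [0, 0, 0], 0.7], [[0, 0, 16], [0, 0, 0], 0.7]])

```text
t: 22.15
eef_pos: [0.5159, 0.1496, 0.1835]
eef_rot: [0.008, 0.643, 0.766, -0.0]
wrist_force: [0.1, -0.7, -0.0]
finger_gap: 0.06
```

```bash
python3 - <<'E'
from h import *
o=robot.get_obs();print(o['eef_pos'],jaw(o),o['wrist_force'],o['joint_pos'])
im=robot.snapshot('wrist');cv2.imwrite('pics/w13.png',im[:,:,::-1])
c=robot.calibration('top');t=robot.snapshot('top');cv2.imwrite('pics/t13.png',cv2.resize(t[185:275,290:420,::-1],None,fx=6,fy=6,interpolation=2))
E
```

```text
[0.51590981 0.14959508 0.18345712] 10.013918092573588 [ 0.07208422 -0.73147146 -0.01877715] [ 0.15156418  0.33359576 -0.31098222  0.91651409 -0.01190503  1.54758405]
```

View pics/w13.png

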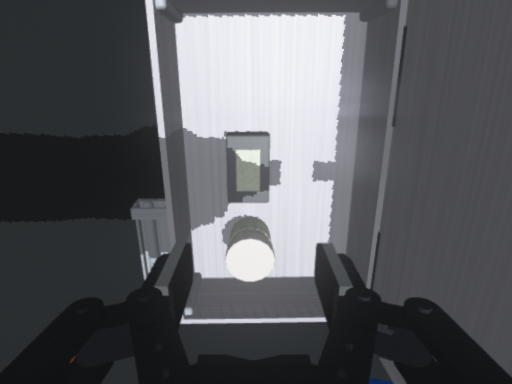

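View pics/t13.png

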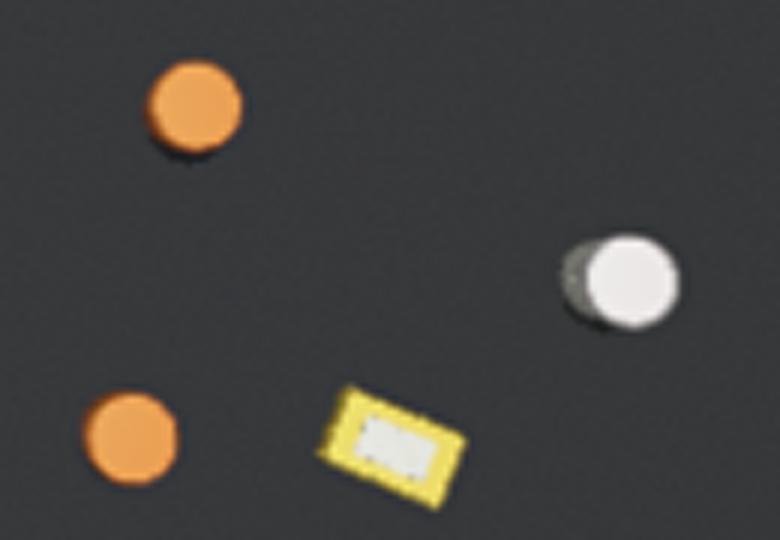

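Request:
arm_command(moves=[[[-1, -6, 0], [0, 0, 0], 1], [[-2, -12, 0], [0, 0, 0], 1], [[-3, -18, 0], [0, 0, 0], 1], [[-4, -24, 0], [0, 0, 0], 1], [[-5, -30, 0], [0, 0, 0], 1], [[-6, -36, 0], [0, 0, 0], 1], [[-7, -42, 0], [0, 0, 0], 1], [[-8, -47, 0], [0, 0, 0], 1], [[-8.9, -51.9, 0], [0, 0, 0], 1], [[-8.9, -51.9, 0], [0, 0, 0], 1]])

```text
t: 23.5
eef_pos: [0.422, -0.3723, 0.1764]
eef_rot: [0.004, 0.645, 0.765, -0.003]
wrist_force: [0.5, 1.4, -0.1]
finger_gap: 0.0855
```

Request:
arm_command(moves=[[[0, 0, 0], [0, 0, 0], 1], [[0, 0, 0], [0, 0, 0], 1]])

```text
t: 23.75
eef_pos: [0.4216, -0.3707, 0.1752]
eef_rot: [0.002, 0.644, 0.765, -0.003]
wrist_force: [0.3, -0.3, 0.6]
finger_gap: 0.0853
```

```bash
python3 - <<'E'
from h import *
o=robot.get_obs();print(o['eef_pos'],jaw(o),o['wrist_force'])
c=robot.calibration('wrist');im=robot.snapshot('wrist');cv2.imwrite('pics/w14.png',im[:,:,::-1])
import pickle;pickle.dump(c,open('w14.pkl','wb'))
print(proj(c,[[.427,-.369,.056]]))
E
```

```text
[ 0.42162901 -0.37072536  0.17524715] 9.801801684323495 [ 0.32447471 -0.26225066  0.59349565]
[[260.69088517 180.38008573]]
```

View pics/w14.png

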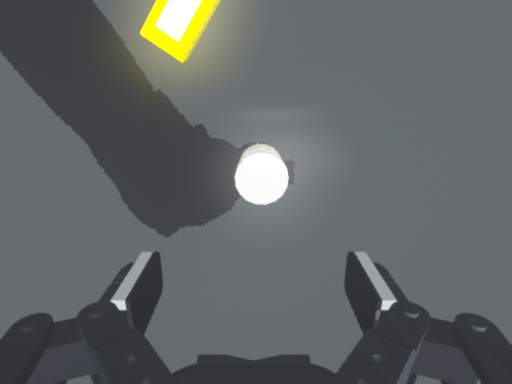

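Request:
arm_command(moves=[[[0.6, 0.2, -5], [0, 0, 0], 1], [[0.6, 0.2, -9], [0, 0, 0], 1], [[0.6, 0.2, -12], [0, 0, 0], 1], [[0.6, 0.2, -14], [0, 0, 0], 1], [[0.6, 0.2, -14.7], [0, 0, 0], 1], [[0.6, 0.2, -14.7], [0, 0, 0], 1], [[0.6, 0.2, -14.7], [0, 0, 0], 0.3], [[0.6, 0.2, -14.7], [0, 0, 0], 0.3], [[0.6, 0.2, -14.7], [0, 0, 0], 0.3], [[0.6, 0.2, -14.7], [0, 0, 0], 0.3]])

```text
t: 25.05
eef_pos: [0.4284, -0.3694, 0.0297]
eef_rot: [0.004, 0.644, 0.765, -0.003]
wrist_force: [-0.3, 0.1, 5.4]
finger_gap: 0.045
```

Request:
arm_command(moves=[[[0, 0, 2], [0, 0, 0], 0.3], [[0, 0, 6], [0, 0, 0], 0.3], [[0, 0, 11], [0, 0, 0], 0.3], [[0, 0, 15], [0, 0, 0], 0.3], [[0, 0, 15], [0, 0, 0], 0.3]])

```text
t: 25.68
eef_pos: [0.43, -0.3713, 0.1834]
eef_rot: [0.007, 0.644, 0.765, -0.004]
wrist_force: [0.5, 0.2, -1.5]
finger_gap: 0.0447
```

Request:
arm_command(moves=[[[1, 6, 0], [0, 0, 0], 0.3], [[2, 12, 0], [0, 0, 0], 0.3], [[3, 18, 0], [0, 0, 0], 0.3], [[4, 24, 0], [0, 0, 0], 0.3], [[5, 30, 0], [0, 0, 0], 0.3], [[5.5, 36, 0], [0, 0, 0], 0.3], [[6, 42, 0], [0, 0, 0], 0.3], [[6.5, 48, 0], [0, 0, 0], 0.3], [[7, 54, 0], [0, 0, 0], 0.3], [[7, 59.5, 0], [0, 0, 0], 0.3]])

```text
t: 26.92
eef_pos: [0.4994, 0.2256, 0.1821]
eef_rot: [0.007, 0.644, 0.765, -0.004]
wrist_force: [0.7, 0.7, -0.8]
finger_gap: 0.0448
```

Request:
arm_command(moves=[[[0, 0.2, 0], [0, 0, 0], 0.3], [[0, 0.2, 0], [0, 0, 0], 0.3]])

```text
t: 27.18
eef_pos: [0.4984, 0.2273, 0.1808]
eef_rot: [0.006, 0.644, 0.765, -0.006]
wrist_force: [-0.4, 0.0, -0.5]
finger_gap: 0.0447
```

```bash
python3 - <<'E'
from h import *
o=robot.get_obs();print(o['eef_pos'],jaw(o),o['wrist_force'],o['finger_gap'])
im=robot.snapshot('wrist');cv2.imwrite('pics/w15.png',im[:,:,::-1])
im=robot.snapshot('side');crop(im,170,90,340,260,4,'pics/s15.png')
E
```

```text
[0.49840575 0.22733822 0.18079107] 9.880651894110915 [-0.44517243  0.02267644 -0.49066039] 0.044650700841021775
```

View pics/s15.png

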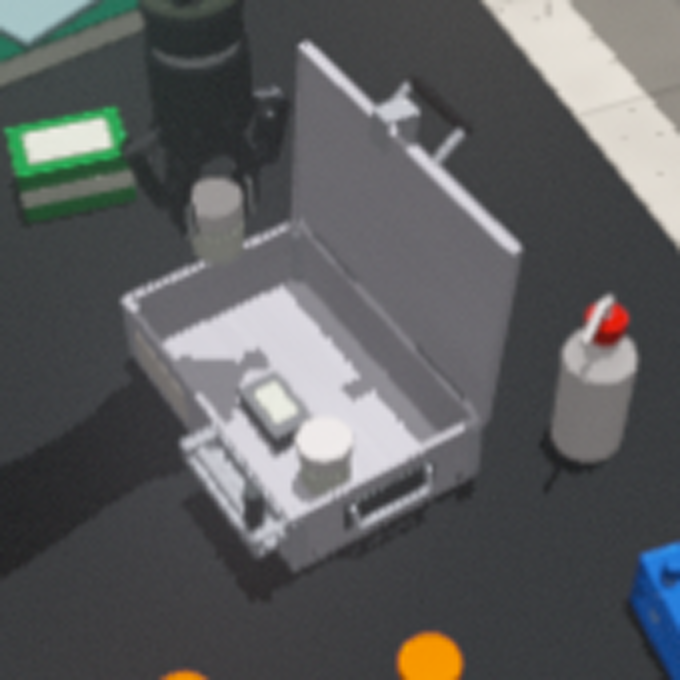

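Request:
arm_command(moves=[[[0.1, -0.3, -5], [0, 0, 0], 0.3], [[0.1, -0.3, -9], [0, 0, 0], 0.3], [[0.1, -0.3, -12], [0, 0, 0], 0.3], [[0.1, -0.3, -13.3], [0, 0, 0], 0.3], [[0.1, -0.3, -14], [0, 0, 0], 0.3], [[0.1, -0.3, -14], [0, 0, 0], 0.3]])

```text
t: 28.02
eef_pos: [0.5007, 0.2231, 0.042]
eef_rot: [0.007, 0.645, 0.764, -0.005]
wrist_force: [-0.1, -0.2, 0.1]
finger_gap: 0.0449
```

Request:
arm_command(moves=[[[0, 0, 0], [0, 0, 0], 0.6], [[0, 0, 0], [0, 0, 0], 0.7], [[0, 0, 0], [0, 0, 0], 0.7], [[0, 0, 5], [0, 0, 0], 0.7], [[0, 0, 10], [0, 0, 0], 0.7], [[0, 0, 16], [0, 0, 0], 0.3], [[0, 0, 22], [0, 0, 0], 0.3], [[0, 0, 28], [0, 0, 0], 0.3], [[0, 0, 32], [0, 0, 0], 0.3], [[0, 0, 32], [0, 0, 0], 0.3]])

```text
t: 29.28
eef_pos: [0.5021, 0.2237, 0.3659]
eef_rot: [0.009, 0.645, 0.764, -0.002]
wrist_force: [-0.6, -0.3, -0.6]
finger_gap: 0.0256
```

```bash
python3 - <<'E'
from h import *
o=robot.get_obs();print(o['eef_pos'],jaw(o),o['wrist_force'],o['finger_gap'])
im=robot.snapshot('wrist');cv2.imwrite('pics/w16.png',im[:,:,::-1])
im=robot.snapshot('side');cv2.imwrite('pics/s16.png',im[:,:,::-1]);crop(im,170,90,340,260,4,'pics/s16c.png')
t=robot.snapshot('top');cv2.imwrite('pics/t16.png',t[:,:,::-1])
E
```

```text
[0.50208033 0.22366174 0.36585976] 9.724919666464737 [-0.59362908 -0.25489696 -0.64896646] 0.025554857018594297
```

View pics/w16.png

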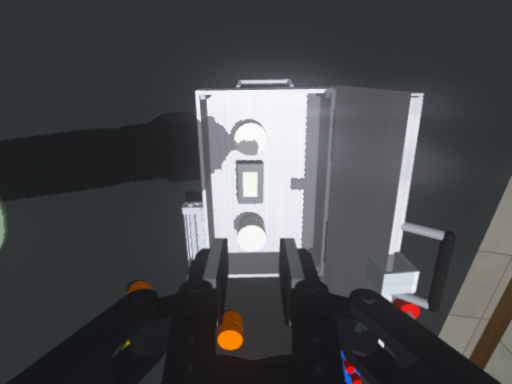

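View pics/s16.png

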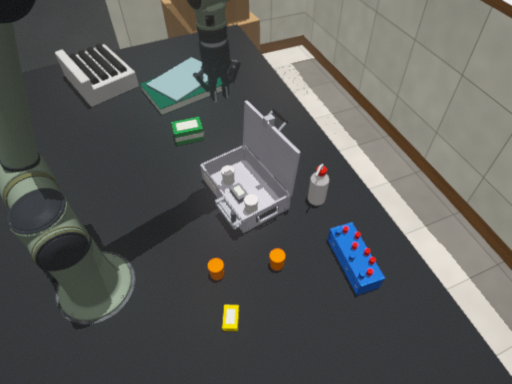

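View pics/s16c.png

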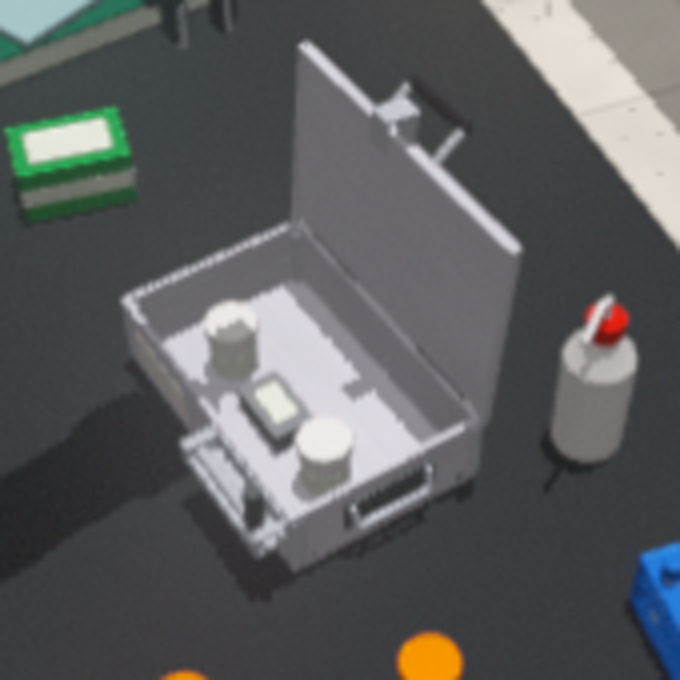

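Request:
arm_command(moves=[[[5, -1, 0.5], [0, 0, 0.5], 0.35], [[10, -2.5, 0.5], [0, 0, 0.5], 0.35], [[14, -3.6, 0.5], [0, 0, 0.5], 0.35], [[17, -4.3, 0], [0, 0, 0.5], 0.35], [[17, -4.3, 0], [0, 0, 0.5], 0.35], [[17, -4.3, 0], [0, 0, 0.5], 0.35]])

```text
t: 30.18
eef_pos: [0.6692, 0.1801, 0.3593]
eef_rot: [0.005, 0.641, 0.767, -0.007]
wrist_force: [-0.7, -0.4, -0.3]
finger_gap: 0.03
```

```bash
python3 - <<'E'
from h import *
o=robot.get_obs();print(o['eef_pos'],jaw(o),o['wrist_force'],o['finger_gap'])
c=robot.calibration('wrist');im=robot.snapshot('wrist');cv2.imwrite('pics/w17.png',im[:,:,::-1])
print(proj(c,[[.6716-.006,.1807+.034,.281],[.6716+.006,.1807-.034,.281]]))
E
```

```text
[0.66917319 0.18014792 0.35929748] 10.225693626619476 [-0.66215528 -0.44436495 -0.26069208] 0.03004555641396427
[[258.12813398 150.71172611]
 [257.42763264 239.66567657]]
```

View pics/w17.png

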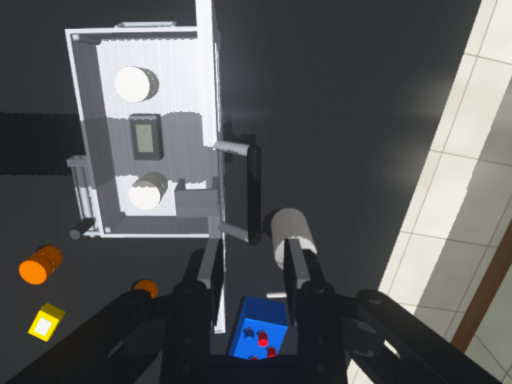

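Request:
arm_command(moves=[[[0.1, 0, -4], [0, 0, 0], 0.35], [[0.1, 0, -7], [0, 0, 0], 0.35], [[0.1, 0, -9], [0, 0, 0], 0.35], [[0.1, 0, -9.5], [0, 0, 0], 0.35], [[0.1, 0, -9.5], [0, 0, 0], 0.35], [[0.1, 0, -9.5], [0, 0, 0], 0.02], [[0.1, 0, -9.5], [0, 0, 0], 0.02], [[0.1, 0, -9.5], [0, 0, 0], 0.02], [[0.1, 0, -9.5], [0, 0, 0], 0.02]], squeeze=30)

```text
t: 31.35
eef_pos: [0.678, 0.1828, 0.2807]
eef_rot: [0.016, 0.641, 0.768, 0.006]
wrist_force: [6.5, 2.1, 40.4]
finger_gap: 0.0019
```

Request:
arm_command(moves=[[[0, 0, 1], [0, 0, 0], 0.02], [[0, 0, 5], [0, 0, 0], 0.02], [[0, 0, 8], [0, 0, 0], 0.35], [[0, 0, 8], [0, 0, 0], 0.35]])

```text
t: 31.85
eef_pos: [0.6781, 0.1835, 0.3643]
eef_rot: [0.018, 0.64, 0.768, 0.008]
wrist_force: [-0.7, -0.6, -0.9]
finger_gap: 0.0299
```

```bash
python3 - <<'E'
from h import *
o=robot.get_obs();print(o['eef_pos'],jaw(o),o['wrist_force'],o['finger_gap'])
c=robot.calibration('wrist');im=robot.snapshot('wrist');cv2.imwrite('pics/w18.png',im[:,:,::-1])
im=robot.snapshot('side');crop(im,170,60,340,230,4,'pics/s18.png')
print(proj(c,[[.6716-.006,.1807+.034,.281],[.6716+.006,.1807-.034,.281]]))
E
```

```text
[0.67805655 0.18351373 0.36426441] 10.374536150720061 [-0.69826515 -0.55751709 -0.94881288] 0.029939497917015098
[[240.43603198 151.66003588]
 [241.15301577 238.74801696]]
```

View pics/w18.png

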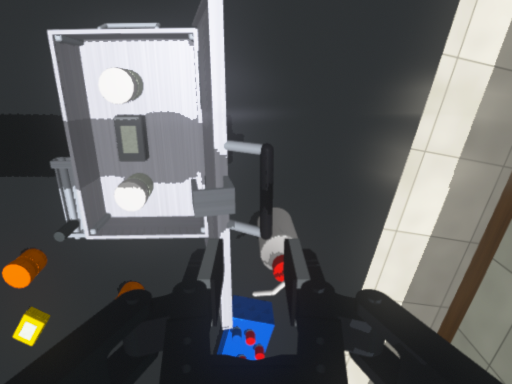

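View pics/s18.png

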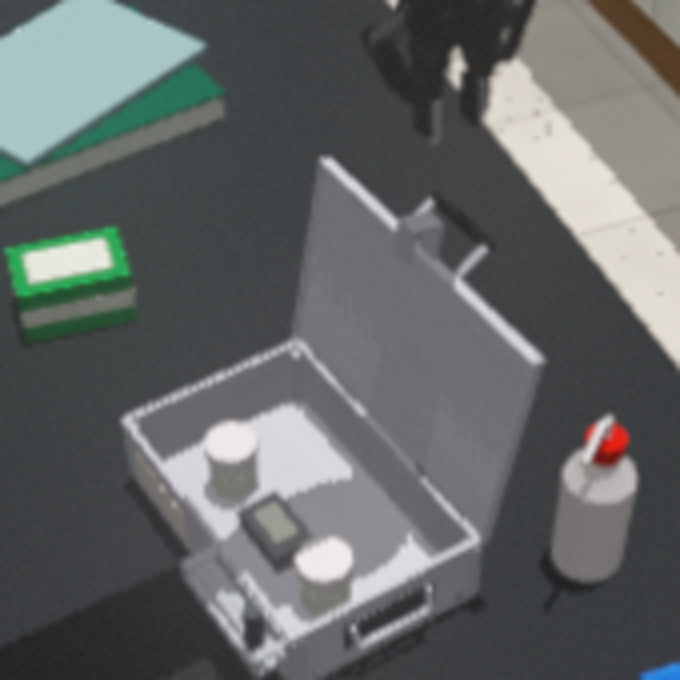

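```bash
cat >> h.py <<'E'
from scipy.spatial.transform import Rotation as Ro
def turn(o,jawdeg):
    w,x,y,z=o['eef_rot'];R=Ro.from_quat([x,y,z,w])
    j=np.radians(jawdeg);Y=np.array([np.cos(j),np.sin(j),0]);Z=np.array([0,0,-1.]);X=np.cross(Y,Z)
    T=Ro.from_matrix(np.c_[X,Y,Z]); return (T*R.inv()).as_rotvec(degrees=True)
E
python3 - <<'E'
from h import *
c=robot.calibration('wrist');o=robot.get_obs()
C=np.array([.533,.153]);y=np.radians(10.2);ex=np.array([np.cos(y),np.sin(y)]);ey=np.array([-ex[1],ex[0]])
for th in (95,98,100,102,104,106,108,110,112):
  a=np.radians(th+8.286);X=90-208.17*np.cos(a);Z=78+208.17*np.sin(a)
  P=[plane(c,p,Z/1000) for p in [(267,146),(266,236)]];m=np.mean(P,0)
  d=m[:2]-C;print(th,round(X,1),round(Z,1),'seen',(d@ex*1000).round(1),(d@ey*1000).round(1),m.round(4),np.linalg.norm(P[0]-P[1]).round(4))
print(turn(o,10.2))
E
```

```text
95 137.8 280.6 seen 158.7 6.8 [0.688  0.1878 0.2806] 0.0698
98 148.4 277.8 seen 158.9 5.8 [0.6884 0.1869 0.2778] 0.0707
100 155.3 275.7 seen 159.1 5.0 [0.6887 0.1861 0.2757] 0.0714
102 162.2 273.3 seen 159.3 4.1 [0.689  0.1853 0.2733] 0.0721
104 168.9 270.6 seen 159.5 3.1 [0.6894 0.1843 0.2706] 0.073
106 175.6 267.7 seen 159.7 2.1 [0.6898 0.1833 0.2677] 0.0739
108 182.2 264.6 seen 159.9 0.9 [0.6902 0.1822 0.2646] 0.0749
110 188.6 261.3 seen 160.2 -0.3 [0.6907 0.1811 0.2613] 0.0759
112 195.0 257.8 seen 160.4 -1.6 [0.6912 0.1798 0.2578] 0.077
[ 0.62981275  1.807046   -0.14613572]
```

Request:
arm_command(moves=[[[1.2, 0.2, -2], [0.6, 1.8, 0], 0.24], [[1.2, 0.2, -2], [0.6, 1.8, 0], 0.24], [[1.2, 0.2, -3], [0.6, 1.8, 0], 0.24], [[1.2, 0.2, -3], [0.6, 1.8, 0], 0.24]])

```text
t: 32.45
eef_pos: [0.6885, 0.1852, 0.3296]
eef_rot: [-0.0, 0.64, 0.768, -0.001]
wrist_force: [-0.7, 0.5, -0.2]
finger_gap: 0.0204
```

```bash
python3 - <<'E'
from h import *
c=robot.calibration('wrist');o=robot.get_obs();print(o['eef_pos'],turn(o,10.2),o['finger_gap'])
im=robot.snapshot('wrist');crop(im,150,100,350,384,2,'pics/w19.png')
print(proj(c,[[.689-.006,.186+.034,.2745],[.689+.006,.186-.034,.2745]]))
E
```

```text
[0.68845505 0.18518203 0.32961131] [ 0.0432378  -0.06572061 -0.15589704] 0.020351592132135235
[[255.6311323  159.31616749]
 [254.89714337 256.56965971]]
```

View pics/w19.png

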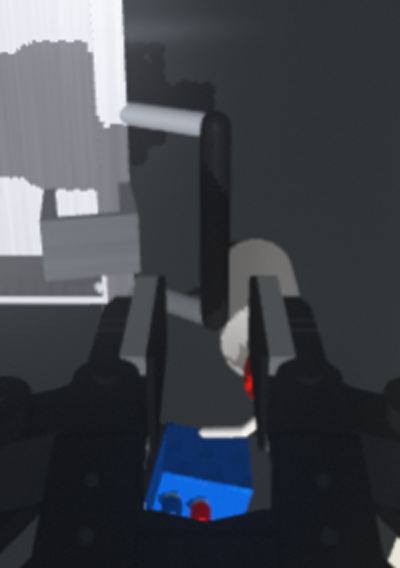

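Request:
arm_command(moves=[[[0.15, 0, -2], [0, 0, 0], 0.24], [[0.15, 0, -4], [0, 0, 0], 0.24], [[0.15, 0, -5], [0, 0, 0], 0.24], [[0.15, 0, -5], [0, 0, 0], 0.24]])

```text
t: 33.0
eef_pos: [0.6898, 0.1852, 0.2802]
eef_rot: [-0.0, 0.64, 0.768, -0.001]
wrist_force: [-0.5, 0.5, -0.2]
finger_gap: 0.0204
```

Request:
arm_command(moves=[[[0, 0, -0.8], [0, 0, 0], 0.24], [[0, 0, -1.7], [0, 0, 0], 0.24], [[0, 0, -1.7], [0, 0, 0], 0.24]])

```text
t: 33.38
eef_pos: [0.69, 0.1852, 0.2625]
eef_rot: [-0.0, 0.64, 0.768, -0.001]
wrist_force: [1.3, 1.3, -1.2]
finger_gap: 0.0202
```

```bash
python3 - <<'E'
from h import *
o=robot.get_obs();print(o['eef_pos'],turn(o,10.2),o['finger_gap'],o['wrist_force'])
im=robot.snapshot('wrist');crop(im,150,100,350,384,2,'pics/w20.png')
E
```

```text
[0.68996162 0.18524832 0.26248751] [ 0.03907737 -0.05415827 -0.16057799] 0.02019236799476005 [ 1.34889237  1.27899227 -1.20227298]
```

View pics/w20.png

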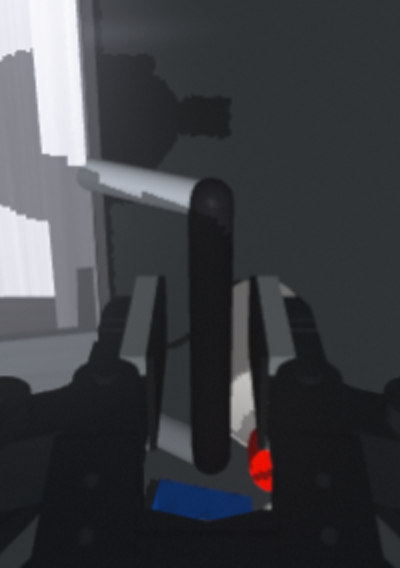

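Request:
arm_command(moves=[[[0, 0, -0.3], [0, 0, 0], 0.24], [[0, 0, -0.3], [0, 0, 0], 0.02], [[0, 0, -0.3], [0, 0, 0], 0.02], [[0, 0, -0.3], [0, 0, 0], 0.02]])

```text
t: 33.92
eef_pos: [0.6898, 0.1852, 0.2596]
eef_rot: [-0.0, 0.64, 0.768, -0.001]
wrist_force: [1.2, 0.1, -1.8]
finger_gap: 0.0084
```

Request:
arm_command(moves=[[[-2.06, -0.37, 0.61], [0, 0, 0], 0.02], [[-3.82, -0.69, 0.95], [0, 0, 0], 0.02], [[-5.59, -1.01, 1.13], [0, 0, 0], 0.02], [[-7.38, -1.33, 1.16], [0, 0, 0], 0.02], [[-9.16, -1.65, 1.02], [0, 0, 0], 0.02], [[-10.93, -1.97, 0.73], [0, 0, 0], 0.02], [[-12.66, -2.28, 0.29], [0, 0, 0], 0.02], [[-14.35, -2.58, -0.31], [0, 0, 0], 0.02], [[-15.98, -2.87, -1.05], [0, 0, 0], 0.02], [[-17.53, -3.15, -1.94], [0, 0, 0], 0.02]])

```text
t: 35.17
eef_pos: [0.5156, 0.153, 0.2415]
eef_rot: [0.002, 0.641, 0.768, 0.0]
wrist_force: [2.1, -1.9, 1.1]
finger_gap: 0.0088
```

```bash
python3 - <<'E'
from h import *
o=robot.get_obs();print(o['eef_pos'],turn(o,10.2),o['finger_gap'],o['wrist_force'],o['torque'])
im=robot.snapshot('side');crop(im,170,90,340,260,3,'pics/s21.png')
E
```

```text
[0.51561488 0.15300481 0.24148263] [ 0.11489902  0.17923171 -0.13515456] 0.008756242878031869 [ 2.07932735 -1.93369491  1.08512494] [-0.33930352 -0.83797478  0.07914163]
```

View pics/s21.png

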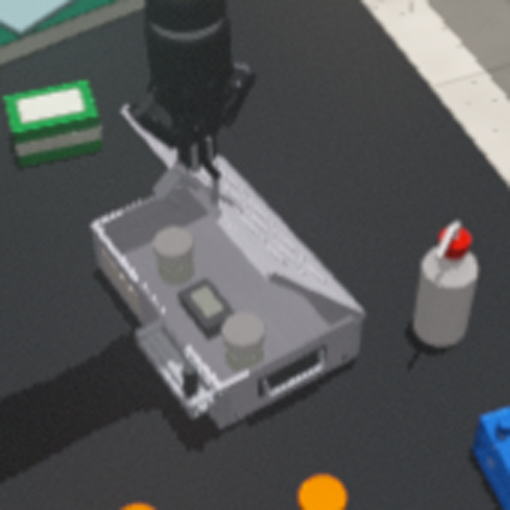

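Request:
arm_command(moves=[[[-1.48, -0.27, -1.02], [0, 0, 0], 0.02], [[-2.87, -0.52, -2.17], [0, 0, 0], 0.02], [[-4.15, -0.75, -3.44], [0, 0, 0], 0.02], [[-5.32, -0.96, -4.81], [0, 0, 0], 0.02], [[-6.36, -1.14, -6.28], [0, 0, 0], 0.02], [[-7.28, -1.31, -7.84], [0, 0, 0], 0.02], [[-8.05, -1.45, -9.48], [0, 0, 0], 0.02], [[-8.69, -1.56, -11.18], [0, 0, 0], 0.02], [[-9.1, -1.65, -12.5], [0, 0, 0], 0.02], [[-9.3, -1.68, -13.5], [0, 0, 0], 0.02]])

```text
t: 36.48
eef_pos: [0.4213, 0.1358, 0.1053]
eef_rot: [0.002, 0.641, 0.768, -0.001]
wrist_force: [2.4, -0.3, 1.0]
finger_gap: 0.0088
```

Request:
arm_command(moves=[[[0, 0, -0.7], [0, 0, 0], 0.02], [[-0.1, 0, -1.2], [0, 0, 0], 0.02], [[-0.1, 0, -1.3], [0, 0, 0], 0.02]])

```text
t: 36.85
eef_pos: [0.4195, 0.1354, 0.0933]
eef_rot: [0.001, 0.641, 0.768, -0.002]
wrist_force: [-8.9, -2.9, 25.1]
finger_gap: 0.0086
```

```bash
python3 - <<'E'
from h import *
o=robot.get_obs();print(o['eef_pos'],turn(o,10.2),o['finger_gap'],o['wrist_force'],o['torque'])
im=robot.snapshot('side');crop(im,170,120,320,260,4,'pics/s22.png')
E
```

```text
[0.41945384 0.13541273 0.09325489] [ 0.23585231  0.00230209 -0.13828496] 0.008590762205377633 [-8.92310048 -2.88921609 25.09794481] [-0.71450527  1.8311093   0.0308756 ]
```

View pics/s22.png

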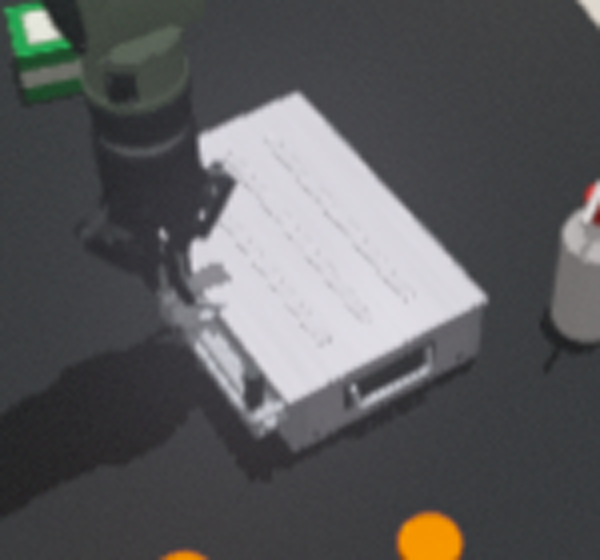

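Request:
arm_command(moves=[[[0, 0, -0.1], [0, 0, 0], 0.02], [[0, 0, -0.1], [0, 0, 0], 0.02], [[0, 0, 0], [0, 0, 0], 0.3], [[0, 0, 0], [0, 0, 0], 0.3], [[0, 0, 4], [0, 0, 0], 0.3], [[0, 0, 8], [0, 0, 0], 0.35], [[1, -6, 8], [0, 0, 10], 0.4], [[2.55, -11.9, 8], [0, 0, 20], 0.4], [[2.55, -11.9, 8], [0, 0, 30], 0.4], [[2.55, -11.9, 8], [0, 0, 40], 0.4]])

```text
t: 38.15
eef_pos: [0.4454, 0.0151, 0.1731]
eef_rot: [0.002, 0.344, 0.939, -0.001]
wrist_force: [-0.9, -0.3, 0.0]
finger_gap: 0.0338
```

Request:
arm_command(moves=[[[0, 0, 0], [0, 0, 10], 0.4], [[0, 0, 0], [0, 0, 20], 0.4], [[0, 0, 0], [0, 0, 30], 0.4], [[0, 0, 0], [0, 0, 40], 0.4], [[0, 0, 0], [0, 0, 50], 0.4], [[0, 0, 0], [0, 0, 50], 0.4], [[0, 0, 0], [0, 0, 50], 0.4]])

```text
t: 39.02
eef_pos: [0.4453, 0.0152, 0.1729]
eef_rot: [0.002, -0.084, 0.996, 0.0]
wrist_force: [0.5, 0.1, -0.1]
finger_gap: 0.0344
```

```bash
python3 - <<'E'
from h import *
o=robot.get_obs();print(o['eef_pos'],turn(o,100.2),o['finger_gap'],o['wrist_force'])
c=robot.calibration('wrist');im=robot.snapshot('wrist');cv2.imwrite('pics/w23.png',im[:,:,::-1])
print(proj(c,[[.4461,.0165,.109]]))
E
```

```text
[0.44531463 0.01519298 0.17292806] [-0.02699862  0.20882262  0.52907945] 0.0344033196592002 [ 0.54371651  0.06689683 -0.09894526]
[[255.48988413 208.54691896]]
```

View pics/w23.png

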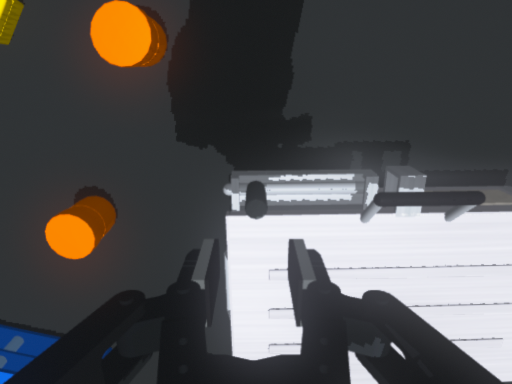

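Request:
arm_command(moves=[[[0, 0.1, -4], [0, 0, 0.5], 0.4], [[0, 0.1, -7], [0, 0, 0.5], 0.4], [[0, 0.1, -9.2], [0, 0, 0.5], 0.4], [[0, 0.1, -9.2], [0, 0, 0.5], 0.4], [[0, 0.1, -9.2], [0, 0, 0.5], 0.05], [[0, 0.1, -9.2], [0, 0, 0.5], 0.05], [[0, 0.1, -9.2], [0, 0, 0.5], 0.05], [[0, 0.1, -9.2], [0, 0, 0.5], 0.05]], squeeze=40)

```text
t: 40.08
eef_pos: [0.4457, 0.0169, 0.0817]
eef_rot: [0.003, -0.089, 0.996, 0.001]
wrist_force: [-1.8, 5.0, 4.7]
finger_gap: 0.0145
```

Request:
arm_command(moves=[[[-0.18, 1, 0], [0, 0, 0], 0.05], [[-0.36, 2, 0], [0, 0, 0], 0.05], [[-0.54, 3, 0], [0, 0, 0], 0.05], [[-0.7, 3.8, 0], [0, 0, 0], 0.05], [[-0.74, 4.1, 0], [0, 0, 0], 0.05], [[-0.75, 4.2, 0], [0, 0, 0], 0.05], [[-0.75, 4.2, 0], [0, 0, 0], 0.05], [[-0.75, 4.2, 0], [0, 0, 0], 0.05]])

```text
t: 41.08
eef_pos: [0.4381, 0.0584, 0.0817]
eef_rot: [0.002, -0.089, 0.996, 0.0]
wrist_force: [-2.9, -3.7, 3.5]
finger_gap: 0.0145
```

```bash
python3 - <<'E'
from h import *
o=robot.get_obs();print(o['eef_pos'],o['finger_gap'],o['wrist_force'])
c=robot.calibration('wrist');im=robot.snapshot('wrist');cv2.imwrite('pics/w24.png',im[:,:,::-1])
E
```

```text
[0.43806677 0.05837486 0.08172549] 0.014457653942125432 [-2.86228985 -3.67259328  3.5343825 ]
```

View pics/w24.png

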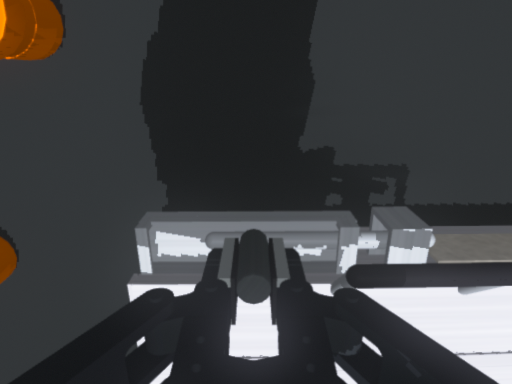

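Request:
arm_command(moves=[[[-0.03, 0.2, 0], [0, 0, 0], 0.05], [[-0.05, 0.3, 0], [0, 0, 0], 0.05], [[-0.05, 0.3, 0], [0, 0, 0], 0.05]])

```text
t: 41.5
eef_pos: [0.4381, 0.0585, 0.0819]
eef_rot: [0.002, -0.088, 0.996, -0.003]
wrist_force: [-1.6, -13.4, 3.4]
finger_gap: 0.0148
```

Request:
arm_command(moves=[[[0, 0, 0], [0, 0, 0], 0.4], [[0, 0, 0], [0, 0, 0], 0.4], [[0, 0, 0], [0, 0, 0], 0.4], [[0, 0, 4], [0, 0, 0], 0.4], [[0, 0, 9], [0, 0, 0], 0.4], [[0, 0, 15], [0, 0, 0], 0.4], [[-4, -4, 18], [0, 0, 0], 0.4], [[-8, -8, 18], [0, 0, 0], 0.4], [[-8, -8, 18], [0, 0, 0], 0.4]])

```text
t: 42.62
eef_pos: [0.3562, -0.0228, 0.2623]
eef_rot: [0.003, -0.086, 0.996, -0.003]
wrist_force: [1.2, 0.3, -0.5]
finger_gap: 0.0341
```

```bash
python3 - <<'E'
from h import *
o=robot.get_obs();print(o['t'],o['eef_pos'],o['finger_gap'],o['wrist_force'])
c=robot.calibration('wrist');im=robot.snapshot('wrist');cv2.imwrite('pics/w25.png',im[:,:,::-1])
im=robot.snapshot('side');cv2.imwrite('pics/s25.png',im[:,:,::-1])
C=np.array([.533,.153]);y=np.radians(10.2);ex=np.array([np.cos(y),np.sin(y)]);ey=np.array([-ex[1],ex[0]])
k=C-.11*ex-.078*ey;h=C-.116*ex
print(proj(c,[[*k,.109],[*(h-.034*ey),.108],[*(h+.034*ey),.108]]))
E
```

```text
42.625 [ 0.35619794 -0.02278162  0.26228239] 0.034129620777420384 [ 1.19457228  0.27661906 -0.48852598]
[[316.33477786 259.05723722]
 [358.63929814 253.23464079]
 [423.1445146  252.63833376]]
```

View pics/w25.png

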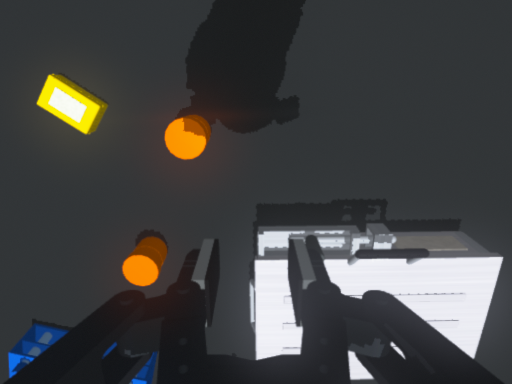

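View pics/s25.png

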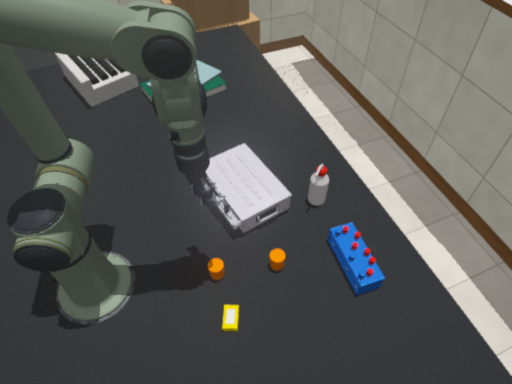

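```bash
python3 - <<'E'
from h import *
im=robot.snapshot('top');cv2.imwrite('pics/t26.png',im[:,:,::-1])
E
```

```text
(no output)
```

View pics/t26.png

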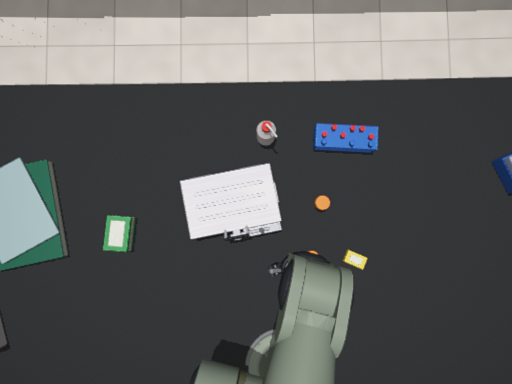

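The picture shows the lid shut at the same pixels as at the start (corners 181,181 to 281,221) and the knob back at (262,230). The carton, bottle and rack have not moved, and no white jar or grey case is left on the bench.

```bash
python3 -c "
from workcell import robot
print(robot.hand_in(), robot.get_obs()['t'])"
```

```text
the job is handed in; nothing more can be done
the job is handed in; nothing more can be done
```

The carrier is packed, shut and bolted, and I handed the job in after about 43 s of robot time. I drew the bolt about 40 mm, opened the lid to roughly 95°, and put in both white jars, upright, and the one grey case. Those were the only ones on the bench. I then shut the lid and pushed the bolt home.

**Last checks:**
- **Lid:** it rested on the rim within about 0.4 mm of its starting height, with 25 N pressing back.
- **Bolt:** it is through the keeper, and 13 N more did not move it. The knob is back at its starting pixel.
- **Contents:** the last view inside, before the lid came down, showed both jars standing and the case flat on the floor. I could not see inside after that.
- **Bystanders:** the bottle, rack and carton are where they started. The orange jars and the yellow case were never handled.

**One thing went wrong:** my first try at re-gripping the handle to close the lid missed. The fingers pressed down with about 40 N and pushed the lid back to about 101°. I measured the handle again and took it with a narrower opening, and the lid then closed normally. That wrist force was right at the 40 N limit for the arm or gripper's body. I believe only the fingers were touching, but I did not confirm it.

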